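Check the oil level of a gear reducer with its gauge rod

ROBOT

A 6-joint arm with a two-finger parallel gripper is mounted at the origin on the work surface. World frame = base frame: x ahead of the robot, y to its left, z up, the work surface at z = 0. Lengths are in m, angles in rad, forces in N, time in s.
With the tool pointing down it reaches from about 0.35 to 0.775 m from the base axis. Payload 5.5 kg.
Tool frame: the origin (TCP) lies between the finger pads; the fingertips stand env.nose_length ahead of it and the grasp point (between the pads) lies 8 mm behind it (env.nose_length is the distance from the TCP to the fingertips, in m); z points along the fingers, y is the direction in which the jaws open and shut (so a half turn about z gives the same grasp; the last joint's range is limited). The gripper opens to 85 mm and grips with 20 to 120 N. Pads are 22 mm wide; open, the fingers measure 114 mm over their backs; the gripper's body (76 mm by 85 mm) begins 54 mm behind the grasp point. The pads swing forward as they close: fully open they stand 13 mm farther back than shut.
Start: joints at [-1.316, 0.313, 0.046, 1.304, 0, 1.431], TCP at [0.221, -0.531, 0.217] pointing down, gripper open.
Joint ranges: [-2.76, 2.76], [-0.86, 1.69], [-1.03, 1.26], [-2.2, 2.34], [-1.47, 1.5], [-3.14, 3.14]. Speed limits (rad/s): [2.57, 2.57, 3.14, 3.14, 3.14, 3.14].

INTERFACE

Orientations are given as a unit quaternion [w, x, y, z].
In Python, from workcell import env gives the robot as it stands. The module is installed in compiled form; this text tells all that it offers.
- The arm moves only by the shell command python3 -m creep 'ROWS' [FORCE]. ROWS is a JSON object of lists of equal length, an entry for each row: "hand": the finger opening in mm, from 0 to 85.4; "delta_pos": the shift along the tool's x, y, z scaled (see below), a list of three; "turn": the turn about the tool's z scaled (see below). In form: {"hand": [hand, ...], "delta_pos": [[dx, dy, dz], ...], "turn": [turn, ...]}. A call has exactly 5 rows; each row shifts and turns the commanded pose from where the row before left it, along the tool's axes as they then stand; what a row does not reach is not made up. The controller multiplies each number of a shift by 0.8 m and each number of a turn by 5 degrees. A row lasts 1/12 s, in which the tool goes at most 41.7 mm and 7.16 degrees, less where a joint would pass 70% of its speed; a pose out of reach is approached as far as the arm can. A call with a number of a shift or a turn outside -1 to 1 is refused whole. A call with a gripper value outside its range is refused whole. The fingers move at their own pace and stop on an object; FORCE is the grip in N (left out, the last holds). Time passes only in rows, so rows that do not move let the fingers close, or fill a call up. It gives the time, the measured TCP pose, the force and the opening at its end, in the units of the state.
- env.get_state(): the state, without advancing time (a new reading comes with each control period).
- env.read_camera(name): name is "scene" or "top" or "wrist"; returns a dict with "pixels" (420x560x3 uint8, red, green, blue), "depth" (420x560 float32, m along the optical axis (not along the pixel's ray), 0 where there is no reading), "fx", "fy", "cx", "cy" (pixels), "origin" and "orientation" of the camera in the world. Camera axes: x right, y down, z forward; pixel columns grow to the right and rows downward; lengths in m; the calibration is good to about 2 mm. A picture is of the moment at which its call begins.
- env.hand_in(): hands the job in, once; it reports no verdict.
Trained networks look in the newest picture that a camera, given by its name, has taken for a name from the list of things; names that differ only in an ending like _2 or _b are one class to them, and where a whole thing is asked for, a point or a joint stands for the part that bears it (a point fixed in the world has none). Each returns a list of dicts, best first, with "score" (0 to 1); they miss things now and then, are a little off and sometimes report something else, mostly with a low value. They report only what shows in the picture. A call takes as long as a camera call. They do not tell look-alikes from the thing itself.
- env.find_in(camera, target): "location" ([row, column] in pixels, amid what is visible of it).
- env.pinpoint(camera, target): "location" ([row, column] in pixels: a listed point, or the origin of a listed thing).
The state is a dict: "clock": time; "joint_pos": joint angles; "qvel": joint speeds; "tau": joint torques, N m; "tcp_pos": TCP position; "orientation": TCP orientation; "wrist_force": force on the tool from outside, world axes, zero at the start; "ft_torque": the same for the moment, N m; "finger_gap": finger opening in m.
Only numpy, scipy, OpenCV 4.12 (cv2) and the standard library are available. Lean on these libraries where they do the work, as an engineer would, in place of code of your own. Each camera call takes 0.05 s, during which the arm holds its last target.

TASK

Take the red-handled gauge rod from the wooden rest and push it down the slanted guide tube of the green gear reducer until its collar stops on the tube's mouth, then draw it all the way out again. Finish still holding it in the gripper: level and still, marked side up as it lay in the rest, tip over the drip pan, the rod at least ten centimetres above the bench. Leave the yellow-handled rod and everything else on the bench where they are.

Things in the scene. Friction and masses are not known exactly. Their poses are not given: they have to be found in the camera images.
- red_rod_handle (a point): Centre of the red handle: grip here across y, 40 N or more, the gripper may lean either way about y. Axes: x along the rod to the tip, z out of the marked face (up, in the rest), y across. Handle 50 x 16 x 30 mm (x, y, z); collar 34 mm diameter at x = 30 to 38 mm; then a blade 10 (y) x 6 (z) mm, tip at x = 163 mm. 100 g, balance point 60 mm ahead. In the rest it is 58 mm above the bench.
- red_rod_tip (a point): Tip of the red rod, on its axis 163 mm ahead of the handle's centre; axes as for the handle.
- red_rod_collar (a point): Underside (stopping face) of the red rod's collar, on its axis 38 mm ahead of the handle's centre; 125 mm of blade lie beyond it. Axes as for the handle.
- gauge_tube: Fixed steel guide tube. Origin: centre of the mouth's rim, 175 mm above the bench. z axis: out of the mouth, 40 degrees above level, roughly away from the robot. Bore 16 mm, flared to 28 mm (35 mm outside) at the mouth; 135 mm deep. The rod goes in along -z until the collar lands on the rim, at any angle about z. The green housing, 125 mm high, stands 110 to 275 mm behind (robot's side).
- drip_pan: Fixed round black drip pan, 150 mm across, 28 mm high. Origin: centre of its underside, on the bench.
- yellow_rod_handle (a point): Centre of the yellow handle of the other gauge rod in the rest, same handle, axes and height, with a shorter blade (tip 130 mm ahead of this point). Not to be moved.
- rod_rest: Fixed wooden rest with two slots for the rods, either rod in either slot. Origin: centre of its underside. 95 mm along the rods (x, roughly away from the robot; the tips point to -x) by 190 mm (y), 67 mm high. The handles lie outside it, centres 81 to 84 mm along +x, 65 mm to either side, nothing under them. Lift a rod straight up 15 mm or more to clear the slots (14 mm wide, 12 mm deep).
- wrench: Loose steel wrench lying on the bench beyond the work. Not to be moved.
- screwdriver: Loose orange screwdriver lying on the bench to the robot's right. Not to be moved.
- spray_can: Loose upright blue spray can, 60 mm diameter, 170 mm high, at the right. Not to be moved.
- bolt_jar: Loose glass jar with red cap, 68 mm diameter, 90 mm high, at the left. Not to be moved.
- tape_roll: Loose roll of grey tape, 90 mm diameter, 25 mm high, lying flat at the left. Not to be moved.
- socket: Loose steel socket, 28 mm diameter, 38 mm high, standing on the bench beyond the rest. Not to be moved.
- offcut: Loose wooden offcut, 120 x 50 x 20 mm, near left. Not to be moved.
Not all that is in view belongs to the job. Of the things that look like the drip_pan, take the one that is nearest to the robot's base at the start.

How it is judged:
By the outcome, as a careful person would: the job done as asked, in the order asked, and still so for the second after the job is handed in, while the arm keeps its last pose, push and grip.
It also fails if it takes over 50 s, if anything falls off the work surface, if the arm or the gripper's body presses on something with over 40 N, if the wrist force passes 120 N, or if a joint passes its speed limit or range.

## Working session

There is one attempt and no reset: what is moved stays moved. The work goes in short steps, Python scripts to look and compute and a shell command to move; the robot and the scene stay as the last step left them, time stands still between calls to the robot, and variables do not carry over. Pictures are saved under pics/ and viewed, and the job is handed in when it is done.

```bash
mkdir -p pics; cat > h.py <<'E'
from workcell import env
import numpy as np, cv2, json
from scipy.spatial.transform import Rotation as R
def rot(q): return R.from_quat([q[1],q[2],q[3],q[0]])
def cam(n):
    return env.read_camera(n)
def px2w(c,r,col,depth=None):
    d=depth if depth else float(np.median([x for x in c['depth'][int(r)-1:int(r)+2,int(col)-1:int(col)+2].ravel() if x>0] or [0]))
    p=np.array([(col-c['cx'])/c['fx']*d,(r-c['cy'])/c['fy']*d,d])
    return rot(c['orientation']).apply(p)+np.array(c['origin'])
def ray(c,r,col):
    p=np.array([(col-c['cx'])/c['fx'],(r-c['cy'])/c['fy'],1.])
    return np.array(c['origin']),rot(c['orientation']).apply(p/np.linalg.norm(p))
def tri(rays):
    A=np.zeros((3,3));b=np.zeros(3)
    for o,d in rays:
        P=np.eye(3)-np.outer(d,d);A+=P;b+=P@o
    x=np.linalg.solve(A,b)
    return x,[np.linalg.norm((np.eye(3)-np.outer(d,d))@(x-o)) for o,d in rays]
def w2px(c,p):
    q=rot(c['orientation']).inv().apply(np.array(p)-np.array(c['origin']))
    return c['cy']+c['fy']*q[1]/q[2], c['cx']+c['fx']*q[0]/q[2]
def save(c,n): cv2.imwrite('pics/'+n+'.png',c['pixels'][:,:,::-1])
E
python3 - <<'E'
from h import *
s=env.get_state()
print({k:np.round(v,3).tolist() for k,v in s.items()},env.nose_length)
import pickle
names=['red_rod_handle','red_rod_tip','red_rod_collar','gauge_tube','drip_pan','yellow_rod_handle','rod_rest']
C={}
for n in ['scene','top','wrist']:
    c=cam(n);save(c,n+'0');C[n]=c
    print(n,np.round(c['origin'],3),np.round(c['orientation'],3),c['fx'])
    for t in names:
        for d in env.pinpoint(n,t)[:3]:
            r,k=d['location'];
            try: w=px2w(c,r,k)
            except Exception as e: w=[0]
            print(' ',t,round(d['score'],2),np.round([r,k],1),np.round(w,3))
pickle.dump(C,open('c0.pkl','wb'))
E
```

```text
{'clock': 0.0, 'joint_pos': [-1.316, 0.314, 0.045, 1.304, -0.0, 1.431], 'qvel': [0.003, -0.001, 0.001, -0.001, 0.002, 0.0], 'tau': [-0.0, -48.063, 29.853, 0.019, -0.0, 0.0], 'tcp_pos': [0.221, -0.53, 0.216], 'orientation': [-0.001, 0.981, 0.196, -0.0], 'wrist_force': [0.095, 0.576, 0.484], 'ft_torque': [0.035, 0.008, 0.02], 'finger_gap': 0.086} 0.011
scene [ 1.434e+00 -1.000e-03  9.810e-01] [-0.285  0.658  0.642 -0.271] 488.49796902451794
  red_rod_handle 0.63 [248.5 395.8] [0.612 0.338 0.074]
  red_rod_handle 0.26 [247.8 283.6] [0.539 0.06  0.002]
  red_rod_tip 0.86 [209.9 394.9] [0.452 0.372 0.057]
  red_rod_tip 0.64 [254.5 433.3] [0.569 0.462 0.001]
  red_rod_collar 0.58 [238.8 391. ] [0.573 0.335 0.068]
  gauge_tube 0.47 [199.5 193.5] [ 0.511 -0.17   0.156]
  drip_pan 0.84 [247.4 284.8] [0.538 0.063 0.003]
  drip_pan 0.79 [271.9 170.8] [ 0.618 -0.235  0.002]
  drip_pan 0.65 [319.7 413.3] [0.776 0.358 0.003]
  yellow_rod_handle 0.84 [241.5 343.2] [0.583 0.209 0.071]
  rod_rest 0.89 [236.7 365.2] [0.546 0.275 0.049]
top [0.41  0.031 1.216] [ 0.045 -0.702  0.71  -0.039] 418.0219444287026
  red_rod_handle 0.54 [193.8 174.1] [0.598 0.336 0.07 ]
  red_rod_collar 0.61 [205.1 173.2] [0.567 0.338 0.07 ]
  gauge_tube 0.78 [209.3 363.4] [ 0.537 -0.171  0.162]
  drip_pan 0.92 [186.1 371.6] [ 0.625 -0.227  0.005]
  drip_pan 0.82 [221.2 273.8] [0.525 0.061 0.004]
  drip_pan 0.63 [137.5 173.4] [0.779 0.359 0.005]
  yellow_rod_handle 0.68 [199.3 219.2] [0.581 0.21  0.073]
  rod_rest 0.56 [226.9 199.8] [0.51  0.275 0.011]
wrist [ 0.3   -0.498  0.374] [ 0.137  0.821 -0.547 -0.092] 344.37400578091297
```

View pics/scene0.png

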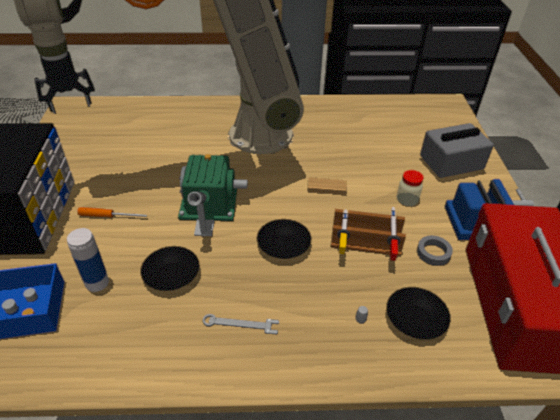

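View pics/top0.png

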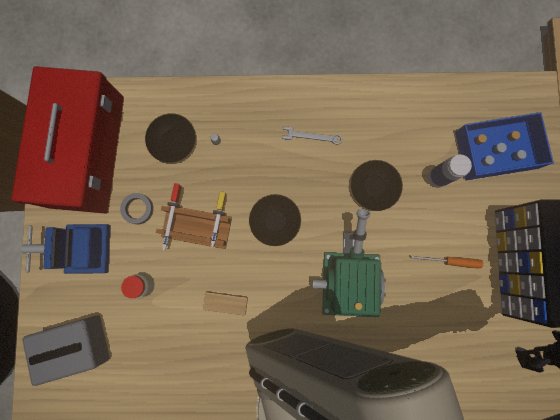

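View pics/wrist0.png

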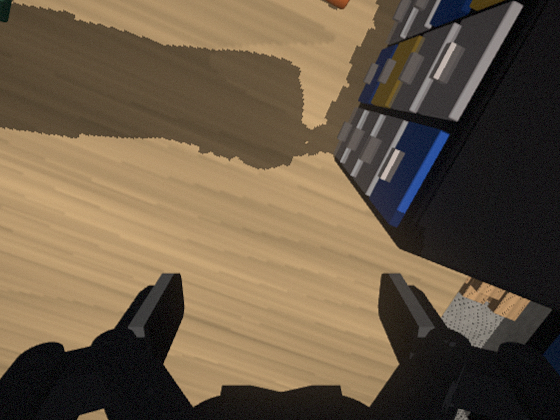

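The pictures show the red-handled rod in the left slot of the rest (top view: handle near [194,174], tip toward the robot). The tube mouth is near top [209,363]. The pan nearest the base is the middle one, at top [221,274]. Moves can't tilt the tool directly, so I'll first test how the arm behaves near its reach limit, up in free air.

```bash
python3 -m creep '{"hand":[85,85,85,85,85],"delta_pos":[[0,0,-0.05],[0,0,-0.05],[0,0,-0.05],[0,0,-0.05],[0,0,-0.05]],"turn":[0,0,0,0,0]}'
python3 - <<'E'
from h import *
s=env.get_state(); print(s['joint_pos'],s['tcp_pos'],s['orientation'])
E
python3 -m creep '{"hand":[85,85,85,85,85],"delta_pos":[[0,0,-0.05],[0,0,-0.05],[0,0,-0.05],[0,0,-0.05],[0,0,-0.05]],"turn":[0,0,0,0,0]}'
python3 - <<'E'
from h import *
s=env.get_state(); print(s['joint_pos'],s['tcp_pos'],s['orientation'])
E
```

```text
clock: 1.62
tcp_pos: [0.221, -0.5302, 0.4196]
orientation: [0.0, 0.981, 0.196, 0.0]
wrist_force: [0.8, -1.6, 1.1]
finger_gap: 0.0851
[-1.31554015e+00  3.67160957e-01  6.22084331e-01  1.82472385e+00
  1.23066015e-05  1.43120319e+00] [ 0.22103546 -0.53019129  0.4196096 ] [4.96737961e-04 9.80574846e-01 1.96144649e-01 3.49227838e-05]
clock: 2.03
tcp_pos: [0.197, -0.4767, 0.5524]
orientation: [-0.004, 0.981, 0.196, 0.004]
wrist_force: [1.5, -2.5, 1.9]
finger_gap: 0.0851
[-1.33954847  0.50887386  1.26318916  2.33341733  0.00798385  1.40767213] [ 0.19701166 -0.47671636  0.5523679 ] [-0.00428634  0.98060873  0.19589116  0.00384814]
```

```bash
python3 - <<'E'
from h import *
import pickle
C=pickle.load(open('c0.pkl','rb'))
# tube: point cloud crop around mouth in top + scene, save crops
for n,(r0,r1,c0,c1) in {'scene':(150,250,150,260),'top':(190,340,300,400)}.items():
    im=C[n]['pixels'][r0:r1,c0:c1,::-1]; cv2.imwrite(f'pics/tube_{n}.png',cv2.resize(im,None,fx=5,fy=5,interpolation=cv2.INTER_CUBIC)[:600,:800])
for n,(r0,r1,c0,c1) in {'scene':(190,270,320,420),'top':(170,260,140,240)}.items():
    im=C[n]['pixels'][r0:r1,c0:c1,::-1]; cv2.imwrite(f'pics/rest_{n}.png',cv2.resize(im,None,fx=6,fy=6,interpolation=cv2.INTER_CUBIC)[:600,:800])
E
python3 -m creep '{"hand":[85,85,85,85,85],"delta_pos":[[0,-0.02,-0.05],[0,-0.02,-0.05],[0,-0.02,-0.05],[0,-0.02,-0.05],[0,-0.02,-0.05]],"turn":[0,0,0,0,0]}'
python3 - <<'E'
from h import *
s=env.get_state(); print(s['joint_pos'],s['tcp_pos'],s['orientation'])
print(rot(s['orientation']).as_matrix())
E
```

```text
clock: 2.45
tcp_pos: [0.1743, -0.4176, 0.6354]
orientation: [0.081, 0.977, 0.195, 0.004]
wrist_force: [0.6, 0.2, 0.5]
finger_gap: 0.0847
[-1.357139    0.33560596  1.26442353  2.33699759  0.0056698   1.39108736] [ 0.17428068 -0.41755749  0.63544043] [0.08115861 0.97743123 0.19499694 0.00420367]
[[ 0.92391705  0.38050986  0.03986896]
 [ 0.38187452 -0.91077895 -0.1570145 ]
 [-0.02343376  0.16029332 -0.98679122]]
```

View pics/tube_top.png

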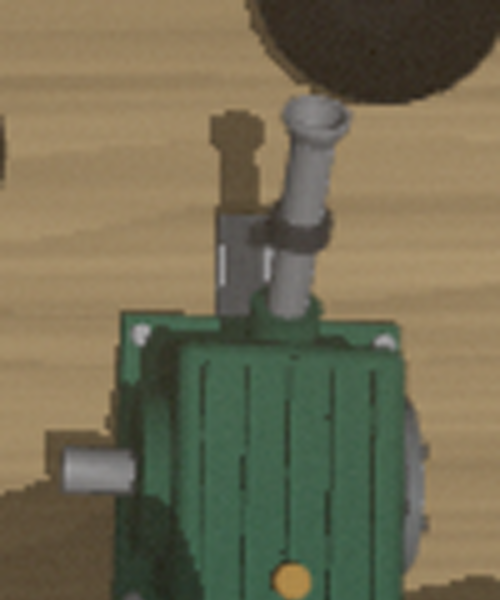

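View pics/rest_scene.png

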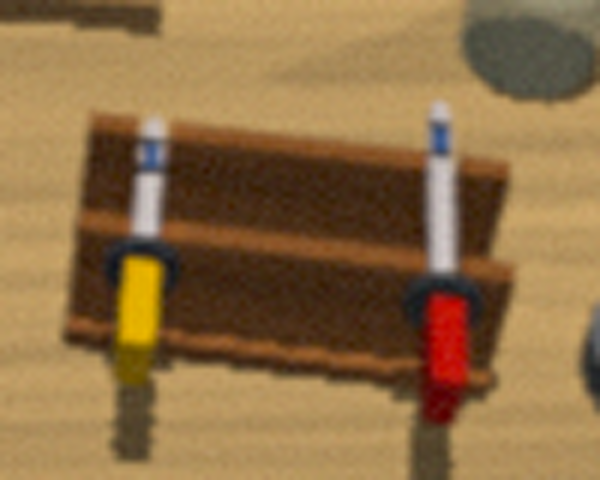

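View pics/rest_top.png

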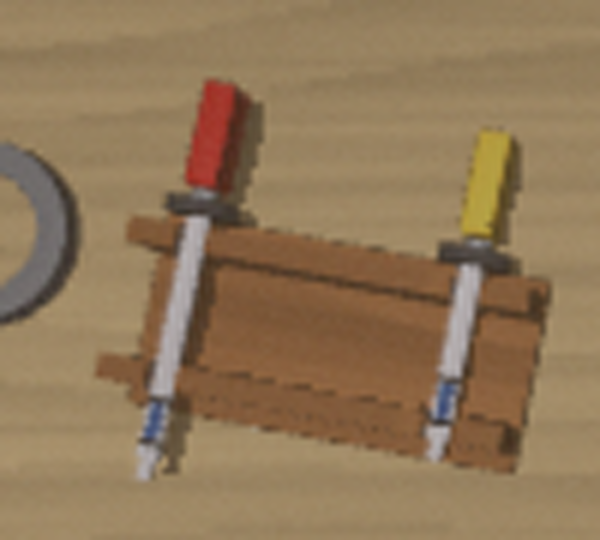

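```bash
python3 -m creep '{"hand":[85,85,85,85,85],"delta_pos":[[0,-0.02,-0.05],[0,-0.02,-0.05],[0,-0.02,-0.05],[0,-0.02,-0.05],[0,-0.02,-0.05]],"turn":[0,0,0,0,0]}'
python3 -c "
from h import *
s=env.get_state(); print(s['joint_pos']);print(rot(s['orientation']).as_matrix())"
python3 -m creep '{"hand":[85,85,85,85,85],"delta_pos":[[0,0.03,0.04],[0,0.03,0.04],[0,0.03,0.04],[0,0.03,0.04],[0,0.03,0.04]],"turn":[0,0,0,0,0]}'
python3 - <<'E'
from h import *
s=env.get_state(); print(s['joint_pos'],s['tcp_pos'],s['orientation'])
print(rot(s['orientation']).as_matrix())
import pickle
C=pickle.load(open('c0.pkl','rb'))
for n,win in {'top':(200,265,335,380),'scene':(185,245,175,235)}.items():
    c=C[n]; pts=[]
    for r in range(win[0],win[1]):
        for k in range(win[2],win[3]):
            if c['depth'][r,k]>0:
                p=c['pixels'][r,k].astype(int)
                w=px2w(c,r,k,float(c['depth'][r,k]))
                if w[2]>0.075 and abs(p[0]-p[1])<14 and abs(p[1]-p[2])<20: pts.append([r,k,*w,*p])
    pts=np.array(pts); print(n,len(pts)); np.save(f'tube_{n}.npy',pts)
    for z in np.arange(.08,.19,.01):
        m=pts[(pts[:,4]>=z)&(pts[:,4]<z+.01)]
        if len(m): print(round(z,3),len(m),np.round(np.median(m[:,2:5],0),4),np.round(m[:,3].min(),3),np.round(m[:,3].max(),3))
E
```

```text
clock: 2.87
tcp_pos: [0.1547, -0.3473, 0.7039]
orientation: [0.164, 0.968, 0.192, 0.001]
wrist_force: [0.1, 0.1, 0.5]
finger_gap: 0.0852
[-1.36246134e+00  1.68401191e-01  1.26451211e+00  2.33711927e+00
 -1.54535981e-03  1.38639033e+00]
[[ 0.92600785  0.37178397  0.06546869]
 [ 0.37257301 -0.87212352 -0.31715913]
 [-0.0608179   0.31808371 -0.9461099 ]]
clock: 3.28
tcp_pos: [0.2092, -0.5007, 0.5919]
orientation: [0.164, 0.968, 0.193, 0.001]
wrist_force: [1.1, -0.4, 0.3]
finger_gap: 0.0851
[-1.31279125  0.16411927  0.7651564   1.84349037 -0.0173404   1.4331163 ] [ 0.2092449  -0.5007421   0.59188531] [0.16364754 0.96755146 0.19251493 0.00128832]
[[ 0.92587268  0.37211454  0.06550223]
 [ 0.37295787 -0.87231497 -0.31617878]
 [-0.06051615  0.31717087 -0.94643565]]
top 521
0.08 8 [ 0.4223 -0.1454  0.0836] -0.18 -0.104
0.09 25 [ 0.4336 -0.1469  0.0954] -0.179 -0.143
0.1 40 [ 0.4311 -0.1569  0.1061] -0.212 -0.102
0.11 77 [ 0.4361 -0.157   0.1149] -0.216 -0.1
0.12 39 [ 0.4541 -0.1608  0.1239] -0.201 -0.113
0.13 41 [ 0.4691 -0.1573  0.1369] -0.18 -0.149
0.14 76 [ 0.4737 -0.1629  0.1442] -0.176 -0.15
0.15 49 [ 0.4929 -0.1643  0.1552] -0.175 -0.154
0.16 93 [ 0.5256 -0.1669  0.1636] -0.181 -0.155
0.17 39 [ 0.5137 -0.1642  0.1742] -0.182 -0.151
0.18 29 [ 0.5177 -0.1626  0.1846] -0.177 -0.153
scene 302
0.08 22 [ 0.4778 -0.1645  0.085 ] -0.224 -0.155
0.09 33 [ 0.4781 -0.1652  0.0943] -0.227 -0.151
0.1 24 [ 0.4781 -0.1651  0.1054] -0.216 -0.151
0.11 8 [ 0.4816 -0.1615  0.113 ] -0.219 -0.155
0.12 13 [ 0.4852 -0.1558  0.1274] -0.169 -0.146
0.13 31 [ 0.4792 -0.1529  0.1351] -0.171 -0.146
0.14 21 [ 0.4772 -0.157   0.1444] -0.172 -0.151
0.15 15 [ 0.5158 -0.1684  0.1571] -0.173 -0.153
0.16 56 [ 0.5284 -0.169   0.1642] -0.181 -0.153
0.17 38 [ 0.519  -0.1693  0.175 ] -0.18 -0.148
0.18 24 [ 0.5182 -0.1667  0.1832] -0.18 -0.15
```

View pics/tube_scene.png

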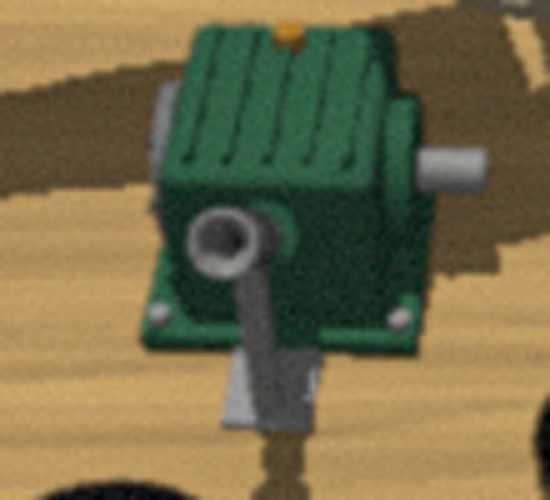

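```bash
python3 -m creep '{"hand":[85,85,85,85,85],"delta_pos":[[0,-0.02,0.05],[0,-0.02,0.05],[0,-0.02,0.05],[0,-0.02,0.05],[0,-0.02,0.05]],"turn":[0,0,0,0,0]}'
python3 -c "
from h import *
s=env.get_state(); print(s['joint_pos']);print(rot(s['orientation']).as_matrix()[:,2])"
python3 -m creep '{"hand":[85,85,85,85,85],"delta_pos":[[0,-0.05,0],[0,-0.05,0],[0,-0.05,0],[0,-0.05,0],[0,-0.05,0]],"turn":[0,0,0,0,0]}'
python3 -c "
from h import *
s=env.get_state(); print(s['joint_pos']);print(rot(s['orientation']).as_matrix()[:,2])"
```

```text
clock: 3.7
tcp_pos: [0.1931, -0.4934, 0.3901]
orientation: [0.163, 0.968, 0.193, 0.001]
wrist_force: [0.6, -1.6, 0.0]
finger_gap: 0.0848
[-1.34525894 -0.05661025 -0.02213666  1.27794816 -0.00691232  1.40236997]
[ 0.06515999 -0.31490394 -0.9468842 ]
clock: 4.12
tcp_pos: [0.1186, -0.3177, 0.3281]
orientation: [0.163, 0.968, 0.193, 0.001]
wrist_force: [-1.2, 0.7, 1.6]
finger_gap: 0.0851
[-1.48946392 -0.45424712 -0.44453887  1.25586425  0.03942761  1.26500065]
[ 0.06518079 -0.31446407 -0.94702894]
```

```bash
cat > kin.py <<'E'
import numpy as np
from scipy.optimize import least_squares
D=[([-1.316,.3137,.0455,1.304],[.221,-.5302,.2165]),
([-1.3155,.36716,.62208,1.82472],[.22104,-.53019,.41961]),
([-1.33955,.50887,1.26319,2.33342],[.19701,-.47672,.55237]),
([-1.35714,.3356,1.26442,2.337],[.17428,-.41756,.63544]),
([-1.36246,.1684,1.26451,2.33712],[.1547,-.3473,.7039]),
([-1.31279,.16412,.76516,1.84349],[.20924,-.50074,.59189]),
([-1.34526,-.05661,-.02214,1.27795],[.1931,-.4934,.3901]),
([-1.48946,-.45425,-.44454,1.25586],[.1186,-.3177,.3281])]
def fk(x,j2,j3,j4):
    a=j2-j3+j4
    e=lambda t:np.exp(-1j*t)
    return x[0]+1j*x[1]+(x[2]+1j*x[3])*e(j2)+(x[4]+1j*x[5])*e(j2-j3)+x[6]*e(a)
def res(x):
    o=[]
    for j,p in D:
        f=fk(x,*j[1:]); o+=[f.real-np.hypot(p[0],p[1]),f.imag-p[2]]
    return np.array(o+list(1e-3*(x-np.array([0,.2,0,.3,.3,0,.3]))))
X=least_squares(res,[0,.2,0,.3,.3,0,.3]).x
if __name__=='__main__':
    print(X, np.abs(res(X)[:16]).max())
    for j in [(-.86,-1.03,1.4),(-.86,-1.03,1.1),(-.86,-.5,1.3),(-.86,-.5,1.5),(0.2,-1.03,.3),(0.4,-1.03,.2),(-.2,-1.03,.7)]:
        f=fk(X,*j); print(j,f,np.degrees(1.571-(j[0]-j[1]+j[2])))
E
python3 kin.py
```

```text
[0.01001721 0.23683335 0.00174235 0.50418012 0.40812628 0.05140343
 0.44004852] 0.0012853833284731664
(-0.86, -1.03, 1.4) (0.04035485522351939+0.10866607610053286j) 0.057295779513088736
(-0.86, -1.03, 1.1) (0.1703823923777029+0.12842373861063966j) 17.246029633437775
(-0.86, -0.5, 1.3) (0.25245616763066964+0.4036157162511558j) 36.15363687275494
(-0.86, -0.5, 1.5) (0.17668266358171156+0.35913763799114595j) 24.69448097013847
(0.2, -1.03, 0.3) (0.31469570305948424-0.07653857660006974j) 2.349126960036371
(0.4, -1.03, 0.2) (0.2900895271496762-0.135616221623093j) -3.3804509912718665
(-0.2, -1.03, 0.7) (0.2428738290028224+0.025148954967476544j) 2.349126960036371
```

```bash
cat >> h.py <<'E'
def cloud(c,win):
    r0,r1,c0,c1=win
    rr,cc=np.mgrid[r0:r1,c0:c1]; d=c['depth'][r0:r1,c0:c1]; m=d>0
    P=np.stack([(cc-c['cx'])/c['fx']*d,(rr-c['cy'])/c['fy']*d,d],-1)[m]
    return rot(c['orientation']).apply(P)+np.array(c['origin']), c['pixels'][r0:r1,c0:c1][m].astype(int), np.stack([rr[m],cc[m]],1)
E
python3 - <<'E'
from h import *
import pickle
from kin import fk,X
C=pickle.load(open('c0.pkl','rb'))
for n,win in {'top':(170,260,140,240),'scene':(190,270,320,420)}.items():
    P,c,px=cloud(C[n],win)
    red=(c[:,0]>110)&(c[:,1]<60)&(c[:,2]<60)
    yel=(c[:,0]>110)&(c[:,1]>90)&(c[:,2]<60)&(c[:,0]-c[:,2]>90)
    blade=(c.min(1)>130)&(P[:,2]>.04)&(P[:,2]<.09)
    for nm,m in [('red',red),('yel',yel),('blade',blade)]:
        Q=P[m]; 
        if nm=='blade':
            for s,t in [('R',Q[:,1]>.28),('Y',Q[:,1]<=.28)]:
                q=Q[t]; 
                if len(q)>5:
                    v=np.linalg.svd(q[:,:2]-q[:,:2].mean(0))[2][0]; print(n,nm,s,len(q),q.mean(0).round(4),q.min(0).round(3),q.max(0).round(3),'az',np.degrees(np.arctan2(v[1],v[0])).round(1))
        else:
            q=Q[Q[:,2]>.064]; v=np.linalg.svd(q[:,:2]-q[:,:2].mean(0))[2][0]
            print(n,nm,len(Q),len(q),q.mean(0).round(4),q.min(0).round(3),q.max(0).round(3),np.degrees(np.arctan2(v[1],v[0])).round(1))
# tube: use normals? cylinder fit with known 40deg elevation
T=[]
for n in ['top','scene']:
    t=np.load(f'tube_{n}.npy'); T.append(t)
from scipy.optimize import least_squares
def cyl(par,P):
    x0,y0,az=par; d=np.array([np.cos(az)*np.cos(.698),np.sin(az)*np.cos(.698),np.sin(.698)])
    q=P-np.array([x0,y0,.175]); return np.linalg.norm(q-np.outer(q@d,d),axis=1), q@d
for n,t in zip(['top','scene'],T):
    P=t[:,2:5]; best=None
    f=lambda p:(lambda r,s: np.where((s<-.035)&(s>-.1),r-p[3],0))(*cyl(p[:3],P)) 
    r0,s0=cyl([.522,-.167,-.15],P); k=(r0<.03)&(s0<-.03)&(s0>-.1); Pk=P[k]
    f=lambda p:np.r_[cyl(p[:3],Pk)[0]-p[3]]
    sol=least_squares(f,[.522,-.167,-.15,.012],loss='soft_l1',f_scale=.002); print(n,k.sum(),sol.x.round(4),np.degrees(sol.x[2]).round(1),np.abs(sol.fun).mean())
# reach checks
def ik(r,z,a):
    best=None
    f=lambda q:[(fk(X,q[0],q[1],a-q[0]+q[1]).real-r)*10,(fk(X,q[0],q[1],a-q[0]+q[1]).imag-z)*10]
    s=least_squares(f,[.2,.2],bounds=([-.86,-1.03],[1.69,1.26])); q=s.x
    return q.round(3),round(a-q[0]+q[1],3),np.round(np.abs(s.fun).max()/10,4)
d=np.radians
for nm,r,z,l in [('grasp',.69,.058,-20),('lift',.69,.12,-20),('lift',.65,.2,-20),('ins',.58,.2,20),('pre',.68,.31,20),('final',.38,.15,20),('final',.42,.2,20)]:
    print(nm,r,z,l,ik(r,z,d(90-l)))
for l in (-20,0,20): 
    j2=d(90-l)-2.34+1.26; print('far',l,j2,fk(X,j2,1.26,2.34))
E
```

```text
top red 75 75 [0.6037 0.3337 0.0727] [0.58  0.324 0.066] [0.626 0.345 0.079] 167.8
top yel 17 17 [0.5772 0.2054 0.0723] [0.557 0.196 0.068] [0.599 0.216 0.075] 164.4
top blade R 127 [0.515  0.3518 0.0608] [0.446 0.337 0.056] [0.576 0.367 0.066] az 168.7
top blade Y 85 [0.5036 0.2217 0.0606] [0.453 0.211 0.055] [0.553 0.234 0.067] az 168.8
scene red 103 101 [0.604  0.3353 0.0728] [0.571 0.325 0.065] [0.631 0.347 0.077] -11.0
scene yel 136 122 [0.5575 0.2286 0.0716] [0.455 0.196 0.065] [0.603 0.388 0.076] -47.8
scene blade R 70 [0.5107 0.3542 0.0613] [0.444 0.343 0.043] [0.552 0.368 0.067] az -10.9
scene blade Y 46 [0.4976 0.224  0.0613] [0.454 0.214 0.057] [0.528 0.234 0.065] az -11.3
top 220 [ 0.5294 -0.1676 -0.0617  0.0123] -3.5 0.0021659264525373065
scene 93 [ 0.5362 -0.165  -0.0917  0.0132] -5.3 0.0035475321406409103
grasp 0.69 0.058 -20 (array([0.986, 0.758]), np.float64(1.692), np.float64(0.0))
lift 0.69 0.12 -20 (array([0.979, 0.895]), np.float64(1.836), np.float64(0.0))
lift 0.65 0.2 -20 (array([0.856, 0.846]), np.float64(1.91), np.float64(0.0))
ins 0.58 0.2 20 (array([ 0.052, -0.386]), np.float64(0.783), np.float64(0.0))
pre 0.68 0.31 20 (array([0.213, 0.073]), np.float64(1.082), np.float64(0.0))
final 0.38 0.15 20 (array([-0.334, -0.833]), np.float64(0.722), np.float64(0.0))
final 0.42 0.2 20 (array([-0.279, -0.671]), np.float64(0.83), np.float64(0.0))
far -20 0.8398621771937627 (0.5877286657485822+0.3720010940220168j)
far 0 0.4907963267948967 (0.5066583109112837+0.5614384361525384j)
far 20 0.14173047639603076 (0.36568570979946446+0.7117236142729696j)
```

```bash
cat > plan.py <<'E'
from h import *
from kin import fk,X
from scipy.optimize import least_squares
def rows(wps, turns, s=None, hand=85, step=.040, R0=None, p0=None):
    """wps world TCP waypoints; turns: list of turn total(deg about tool z) spread over the rows."""
    s=s or env.get_state(); M=rot(s['orientation']) if R0 is None else R0; p=np.array(s['tcp_pos']) if p0 is None else p0
    pts=[]
    q=p
    for w in wps:
        w=np.array(w); n=max(1,int(np.ceil(np.linalg.norm(w-q)/step-1e-6)))
        pts+=[q+(w-q)*(i+1)/n for i in range(n)]; q=w
    N=max(len(pts),int(np.ceil(abs(turns)/5-1e-6)));N=int(np.ceil(N/5)*5)
    pts+= [q]*(N-len(pts)); t=-0.0+turns/N/5
    out=[];
    for i,w in enumerate(pts):
        d=np.round(M.inv().apply(w-p)/.8,4); p=p+M.apply(d*.8); tt=round(t,3)
        M=M*R.from_euler('z',tt*5,degrees=True); out.append((d.tolist(),tt))
    for i in range(0,N,5):
        print(json.dumps([o[0] for o in out[i:i+5]]).replace(' ',''),[o[1] for o in out[i:i+5]],'->',np.round(pts[i+4],3))
    return M
def ik(r,z,a):
    f=lambda q:[(fk(X,q[0],q[1],a-q[0]+q[1]).real-r)*10,(fk(X,q[0],q[1],a-q[0]+q[1]).imag-z)*10]
    s=least_squares(f,[.2,.2],bounds=([-.86,-1.03],[1.69,1.26])); q=s.x
    return q.round(3),round(a-q[0]+q[1],3),np.round(np.abs(s.fun).max()/10,4)
def st():
    s=env.get_state(); M=rot(s['orientation']).as_matrix()
    print('t',round(float(s['clock']),2),'p',np.round(s['tcp_pos'],4),'j',np.round(s['joint_pos'],3),'F',np.round(s['wrist_force'],1),'T',np.round(s['ft_torque'],2),'gap',round(float(s['finger_gap']),4))
    print(' x',M[:,0].round(4),'az',np.degrees(np.arctan2(M[1,0],M[0,0])).round(1),' z',M[:,2].round(4),'lean',np.degrees(np.arccos(-M[2,2])).round(1),'leanaz',np.degrees(np.arctan2(M[1,2],M[0,2])).round(1))
E
python3 - <<'E'
from plan import *
st()
for az in (-60,-20,20,60,100,136):
    zt=rot(env.get_state()['orientation']).as_matrix()[:,2]; e=[np.cos(np.radians(az)),np.sin(np.radians(az)),0]
    l=np.arctan2(zt@e,-zt[2]); print(az,np.degrees(l).round(1),ik(.42,.42,np.pi/2-l))
w=[[.42*np.cos(np.radians(a)),.42*np.sin(np.radians(a)),.42] for a in range(-60,137,14)]
M=rows(w,-150)
M=M.as_matrix();print(M.round(3))
E
```

```text
t 4.12 p [ 0.1186 -0.3177  0.3281] j [-1.489 -0.454 -0.445  1.256  0.039  1.265] F [-1.2  0.7  1.6] T [ 0.29  0.1  -0.03] gap 0.0851
 x [ 0.9256  0.3737 -0.0604] az 22.0  z [ 0.0652 -0.3145 -0.947 ] lean 18.7 leanaz -78.3
-60 17.8 (array([-0.245, -0.093]), np.float64(1.411), np.float64(0.0))
-20 10.1 (array([-0.127,  0.034]), np.float64(1.555), np.float64(0.0))
20 -2.8 (array([0.072, 0.243]), np.float64(1.79), np.float64(0.0))
60 -14.2 (array([0.247, 0.421]), np.float64(1.993), np.float64(0.0))
100 -18.7 (array([0.316, 0.489]), np.float64(2.071), np.float64(0.0))
136 -15.7 (array([0.269, 0.443]), np.float64(2.018), np.float64(0.0))
[[0.0193,0.0323,-0.0208],[0.0177,0.0332,-0.0209],[0.0158,0.0341,-0.0208],[0.0141,0.0349,-0.0208],[0.0422,-0.001,-0.0059]] [-0.6, -0.6, -0.6, -0.6, -0.6] -> [ 0.237 -0.343  0.42 ]
[[0.0422,0.0013,-0.0058],[0.0421,0.0035,-0.0059],[0.0416,-0.0043,-0.0086],[0.0417,-0.0021,-0.0087],[0.0418,0.0,-0.0087]] [-0.6, -0.6, -0.6, -0.6, -0.6] -> [ 0.356 -0.223  0.42 ]
[[0.0404,-0.0078,-0.011],[0.0408,-0.0057,-0.0109],[0.0411,-0.0036,-0.011],[0.0391,-0.0114,-0.0127],[0.0
[... 676 characters left out ...]
-0.0302,-0.0066],[0.0309,-0.0286,-0.0065],[0.0255,-0.034,-0.0035]] [-0.6, -0.6, -0.6, -0.6, -0.6] -> [0.039 0.415 0.42 ]
[[0.0272,-0.0327,-0.0035],[0.0289,-0.0312,-0.0035],[0.0229,-0.0359,-0.0001],[0.0248,-0.0348,-0.0002],[0.0265,-0.0333,-0.0002]] [-0.6, -0.6, -0.6, -0.6, -0.6] -> [-0.13   0.399  0.42 ]
[[0.0202,-0.0375,0.0032],[0.022,-0.0364,0.0031],[0.0239,-0.0351,0.0032],[0.0171,-0.0386,0.0062],[0.019,-0.0377,0.0063]] [-0.6, -0.6, -0.6, -0.6, -0.6] -> [-0.276  0.313  0.42 ]
[[0.021,-0.0366,0.0063],[-0.0,-0.0,0.0],[-0.0,-0.0,0.0],[-0.0,-0.0,0.0],[-0.0,-0.0,0.0]] [-0.6, -0.6, -0.6, -0.6, -0.6] -> [-0.302  0.292  0.42 ]
[[-0.988  0.14   0.065]
 [ 0.113  0.943 -0.314]
 [-0.105 -0.303 -0.947]]
```

```bash

python3 -m creep '{"hand":[85,85,85,85,85],"delta_pos":[[0.019,0.032,-0.021],[0.018,0.033,-0.021],[0.016,0.034,-0.021],[0.014,0.035,-0.021],[0.042,-0.001,-0.006]],"turn":[-0.6,-0.6,-0.6,-0.6,-0.6]}' >/dev/null
python3 -m creep '{"hand":[85,85,85,85,85],"delta_pos":[[0.042,0.001,-0.006],[0.042,0.004,-0.006],[0.042,-0.004,-0.009],[0.042,-0.002,-0.009],[0.042,0,-0.009]],"turn":[-0.6,-0.6,-0.6,-0.6,-0.6]}'
python3 -c "
from plan import *
st(); c=cam('wrist'); save(c,'w1'); import pickle; pickle.dump(c,open('w1.pkl','wb'))"
python3 -m creep '{"hand":[85,85,85,85,85],"delta_pos":[[0.04,-0.008,-0.011],[0.041,-0.006,-0.011],[0.041,-0.004,-0.011],[0.039,-0.011,-0.013],[0.04,-0.009,-0.013]],"turn":[-0.6,-0.6,-0.6,-0.6,-0.6]}'
python3 -c "
from plan import *
st(); c=cam('wrist'); save(c,'w2'); import pickle; pickle.dump(c,open('w2.pkl','wb'))"
```

```text
clock: 4.95
tcp_pos: [0.3577, -0.2222, 0.4229]
orientation: [0.158, 0.884, 0.437, -0.041]
wrist_force: [1.5, -0.6, 0.1]
finger_gap: 0.0849
t 4.95 p [ 0.3577 -0.2222  0.4229] j [-0.575 -0.157 -0.018  1.474 -0.231  1.62 ] F [ 1.5 -0.6  0.1] T [ 0.27  0.05 -0.03] gap 0.0849
 x [ 0.6139  0.7607 -0.2106] az 51.1  z [ 0.0658 -0.3152 -0.9467] lean 18.8 leanaz -78.2
clock: 5.42
tcp_pos: [0.4134, -0.0622, 0.4232]
orientation: [0.151, 0.82, 0.549, -0.061]
wrist_force: [0.4, -0.9, -0.1]
finger_gap: 0.0851
t 5.42 p [ 0.4134 -0.0622  0.4232] j [-0.111 -0.052  0.081  1.598 -0.311  1.834] F [ 0.4 -0.9 -0.1] T [ 0.21  0.01 -0.05] gap 0.0851
 x [ 0.3895  0.8817 -0.2662] az 66.2  z [ 0.0654 -0.3148 -0.9469] lean 18.8 leanaz -78.3
```

View pics/w1.png

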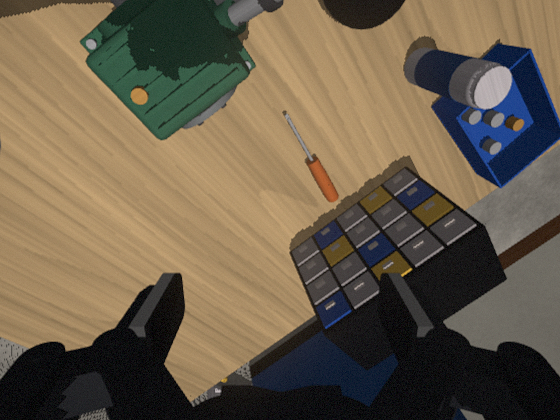

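View pics/w2.png

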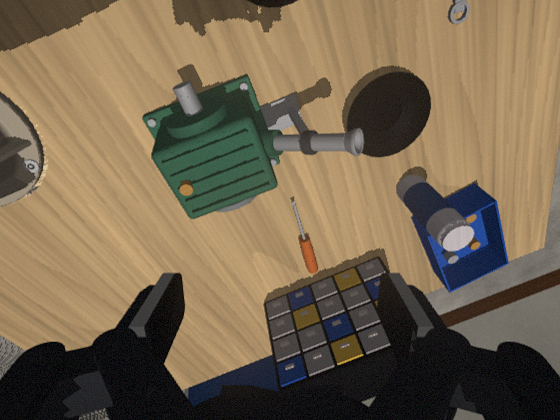

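w2 shows the tube side-on: its mouth is at about [142,355] and it enters the housing near [145,270]. I'll carry on around at height to set the lean needed for the grasp.

```bash

python3 -m creep '{"hand":[85,85,85,85,85],"delta_pos":[[0.04,-0.007,-0.013],[0.038,-0.015,-0.014],[0.038,-0.013,-0.014],[0.039,-0.011,-0.014],[0.036,-0.019,-0.014]],"turn":[-0.6,-0.6,-0.6,-0.6,-0.6]}' >/dev/null
python3 -m creep '{"hand":[85,85,85,85,85],"delta_pos":[[0.037,-0.017,-0.014],[0.038,-0.015,-0.014],[0.034,-0.022,-0.013],[0.035,-0.021,-0.013],[0.036,-0.019,-0.013]],"turn":[-0.6,-0.6,-0.6,-0.6,-0.6]}' >/dev/null
python3 -m creep '{"hand":[85,85,85,85,85],"delta_pos":[[0.032,-0.026,-0.011],[0.033,-0.024,-0.012],[0.035,-0.022,-0.011],[0.03,-0.029,-0.009],[0.032,-0.027,-0.009]],"turn":[-0.6,-0.6,-0.6,-0.6,-0.6]}'
python3 -c "
from plan import *
st()"
python3 - <<'E'
from h import *
import pickle
from scipy.optimize import least_squares
C=pickle.load(open('c0.pkl','rb'));C['w2']=pickle.load(open('w2.pkl','rb'))
cv2.imwrite('pics/w2t.png',cv2.resize(C['w2']['pixels'][110:180,260:380,::-1],None,fx=6,fy=6,interpolation=cv2.INTER_CUBIC))
def cyl(par,P):
    x0,y0,az=par; d=np.array([np.cos(az)*np.cos(.698),np.sin(az)*np.cos(.698),np.sin(.698)])
    q=P-np.array([x0,y0,.175]); return np.linalg.norm(q-np.outer(q@d,d),axis=1), q@d
allP=[]
for n,win in {'w2':(110,180,260,380),'top':(195,270,330,385),'scene':(180,245,175,235)}.items():
    P,c,px=cloud(C[n],win)
    r0,s0=cyl([.527,-.167,-.08],P); k=(r0<.022)&(s0<-.03)&(s0>-.11); Pk=P[k]; allP.append(Pk)
    f=lambda p:np.r_[cyl(p[:3],Pk)[0]-p[3]]
    sol=least_squares(f,[.525,-.167,-.08,.012],loss='soft_l1',f_scale=.001); print(n,k.sum(),sol.x.round(4),np.degrees(sol.x[2]).round(1),np.abs(sol.fun).mean().round(4))
Pk=np.vstack(allP)
f=lambda p:np.r_[cyl(p[:3],Pk)[0]-p[3]]
sol=least_squares(f,[.525,-.167,-.08,.012],loss='soft_l1',f_scale=.001);print('all',sol.x.round(4),np.degrees(sol.x[2]).round(2))
# rim: farthest s along axis
for n,win in {'w2':(110,180,260,380),'top':(195,270,330,385),'scene':(180,245,175,235)}.items():
    P,c,px=cloud(C[n],win); r,s=cyl(sol.x[:3],P); m=(r<.022)&(s>-.02)&(s<.02); print(n,m.sum(),np.percentile(s[m],[50,80,90,95,99]).round(4), 'r',np.percentile(r[m],[50,95]).round(4), P[m&(s>np.percentile(s[m],60))].mean(0).round(4))
E
```

```text
clock: 6.72
tcp_pos: [0.2002, 0.3684, 0.4239]
orientation: [0.116, 0.547, 0.821, -0.114]
wrist_force: [0.6, 0.3, 0.1]
finger_gap: 0.0853
t 6.72 p [0.2002 0.3684 0.4239] j [ 1.043  0.262  0.43   1.987 -0.216  2.246] F [0.6 0.3 0.1] T [0.35 0.03 0.02] gap 0.0853
 x [-0.3743  0.872  -0.3154] az 113.2  z [ 0.0649 -0.3147 -0.947 ] lean 18.7 leanaz -78.3
w2 1009 [ 0.5304 -0.1655 -0.0557  0.0125] -3.2 0.0016
top 253 [ 0.5294 -0.1672 -0.051   0.0121] -2.9 0.0021
scene 84 [ 0.5292 -0.1656 -0.1343  0.0112] -7.7 0.0026
all [ 0.5308 -0.1657 -0.0544  0.0128] -3.11
w2 480 [-0.0061 -0.0025 -0.0018 -0.0015 -0.0012] r [0.0145 0.0187] [ 0.5268 -0.1635  0.1757]
top 131 [-0.0067 -0.002  -0.0009 -0.0006  0.0004] r [0.0138 0.0192] [ 0.5273 -0.1665  0.176 ]
scene 119 [-0.0069 -0.0029 -0.0015 -0.0003  0.0009] r [0.0136 0.0182] [ 0.5281 -0.1662  0.1741]
```

View pics/w2t.png

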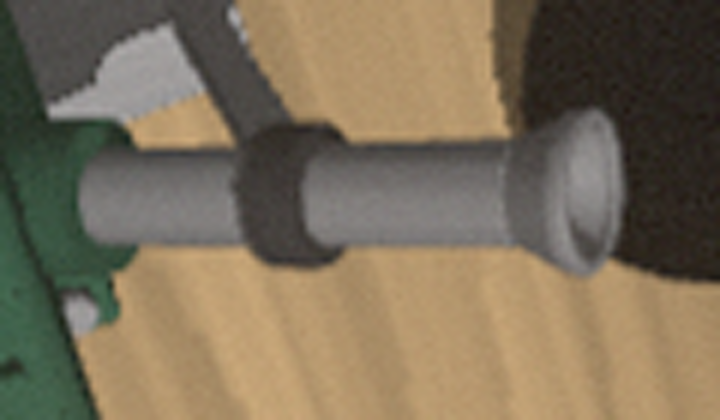

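```bash

python3 -m creep '{"hand":[85,85,85,85,85],"delta_pos":[[0.033,-0.026,-0.009],[0.028,-0.032,-0.007],[0.029,-0.03,-0.007],[0.031,-0.029,-0.007],[0.026,-0.034,-0.004]],"turn":[-0.6,-0.6,-0.6,-0.6,-0.6]}' >/dev/null
python3 -m creep '{"hand":[85,85,85,85,85],"delta_pos":[[0.027,-0.033,-0.004],[0.029,-0.031,-0.004],[0.023,-0.036,0],[0.025,-0.035,0],[0.027,-0.033,0]],"turn":[-0.6,-0.6,-0.6,-0.6,-0.6]}' >/dev/null
python3 -m creep '{"hand":[85,85,85,85,85],"delta_pos":[[0.02,-0.038,0.003],[0.022,-0.036,0.003],[0.024,-0.035,0.003],[0.017,-0.039,0.006],[0.019,-0.038,0.006]],"turn":[-0.6,-0.6,-0.6,-0.6,-0.6]}'
python3 - <<'E'
from plan import *
st()
s=env.get_state();p=np.array(s['tcp_pos']);e=np.array([np.cos(2.38),np.sin(2.38)])
print(np.degrees(np.arctan2(p[1],p[0])))
rows([[-.724*.52,.69*.52,.44],[-.724*.50,.69*.50,.56],[-.724*.40,.69*.40,.72]],-20)
E
```

```text
clock: 7.97
tcp_pos: [-0.2773, 0.3148, 0.426]
orientation: [0.063, 0.191, 0.968, -0.15]
wrist_force: [-0.2, 0.4, 0.6]
finger_gap: 0.085
t 7.97 p [-0.2773  0.3148  0.426 ] j [2.037 0.302 0.484 2.069 0.084 2.414] F [-0.2  0.4  0.6] T [0.32 0.07 0.04] gap 0.085
 x [-0.9188  0.3514 -0.1799] az 159.1  z [ 0.065  -0.3148 -0.9469] lean 18.8 leanaz -78.3
131.38172135862493
[[0.0434,-0.0015,-0.014],[0.0433,-0.0004,-0.014],[0.0434,0.0005,-0.014],[-0.0115,-0.0128,-0.0338],[-0.0113,-0.0132,-0.0339]] [-0.267, -0.267, -0.267, -0.267, -0.267] -> [-0.369  0.352  0.5  ]
[[-0.0109,-0.0134,-0.0339],[-0.0106,-0.0136,-0.0338],[-0.0265,-0.0234,-0.0313],[-0.0259,-0.0241,-0.0313],[-0.0253,-0.0246,-0.0312]] [-0.267, -0.267, -0.267, -0.267, -0.267] -> [-0.319  0.304  0.656]
[[-0.0247,-0.0252,-0.0313],[-0.0241,-0.0258,-0.0313],[-0.0,0.0,0.0],[-0.0,0.0,0.0],[-0.0,0.0,0.0]] [-0.267, -0.267, -0.267, -0.267, -0.267] -> [-0.29   0.276  0.72 ]
```

```bash
python3 - <<'E'
from plan import *
T=lambda r,z:[-.724*r-.055,.69*r-.058,z]
rows([T(.50,.44)],-8)
rows([T(.50,.44),T(.48,.58),T(.40,.68)],-8)
E
```

```text
[[0.0363,-0.0258,-0.0043],[0.0369,-0.0248,-0.0042],[0.0377,-0.0238,-0.0043],[0.0383,-0.0226,-0.0042],[-0.0,-0.0,-0.0]] [-0.32, -0.32, -0.32, -0.32, -0.32] -> [-0.417  0.287  0.44 ]
[[0.0363,-0.0258,-0.0043],[0.0365,-0.0255,-0.0042],[0.0367,-0.0251,-0.0043],[0.037,-0.0248,-0.0042],[-0.013,-0.0142,-0.0398]] [-0.107, -0.107, -0.107, -0.107, -0.107] -> [-0.413  0.284  0.475]
[[-0.0129,-0.0143,-0.0398],[-0.0128,-0.0144,-0.0397],[-0.0126,-0.0146,-0.0398],[-0.027,-0.0186,-0.023],[-0.0268,-0.0188,-0.023]] [-0.107, -0.107, -0.107, -0.107, -0.107] -> [-0.374  0.246  0.63 ]
[[-0.0267,-0.019,-0.023],[-0.0264,-0.0193,-0.023],[-0.0,-0.0,0.0],[-0.0,-0.0,0.0],[-0.0,-0.0,0.0]] [-0.107, -0.107, -0.107, -0.107, -0.107] -> [-0.345  0.218  0.68 ]
```

```bash

python3 -m creep '{"hand":[85,85,85,85,85],"delta_pos":[[0.036,-0.026,-0.004],[0.037,-0.025,-0.004],[0.038,-0.024,-0.004],[0.038,-0.023,-0.004],[-0.013,-0.014,-0.04]],"turn":[-0.32,-0.32,-0.32,-0.32,-0.32]}' >/dev/null
python3 -c "
from plan import *
st()"
python3 -m creep '{"hand":[85,85,85,85,85],"delta_pos":[[-0.013,-0.014,-0.04],[-0.013,-0.014,-0.04],[-0.013,-0.014,-0.04],[-0.02,-0.018,-0.035],[-0.02,-0.018,-0.035]],"turn":[0,0,0,0,0]}' >/dev/null
python3 - <<'E'
from plan import *
st()
s=env.get_state(); p=np.array(s['tcp_pos'])
rows([p+[.02,-.02,.08]],0)
E
```

```text
t 8.38 p [-0.4163  0.283   0.469 ] j [2.285 0.552 0.994 2.31  0.158 2.508] F [-1.   2.4  0.7] T [ 0.43  0.04 -0.02] gap 0.085
 x [-0.9643  0.2201 -0.1469] az 167.1  z [ 0.0705 -0.3214 -0.9443] lean 19.2 leanaz -77.6
t 8.8 p [-0.3466  0.2237  0.5466] j [2.247 0.328 0.883 2.337 0.161 2.491] F [-1.3  1.3  1.2] T [ 0.23  0.05 -0.06] gap 0.0846
 x [-0.966   0.2485 -0.0719] az 165.6  z [ 0.0046 -0.2612 -0.9653] lean 15.1 leanaz -89.0
[[-0.0125,-0.014,-0.03],[-0.0125,-0.014,-0.0299],[-0.0125,-0.014,-0.03],[-0.0,0.0,0.0],[-0.0,0.0,0.0]] [0.0, 0.0, 0.0, 0.0, 0.0] -> [-0.327  0.204  0.627]
```

```bash

python3 -m creep '{"hand":[85,85,85,85,85],"delta_pos":[[-0.013,-0.014,-0.045],[-0.013,-0.014,-0.045],[-0.013,-0.014,-0.045],[-0.013,-0.014,-0.045],[-0.013,-0.014,-0.045]],"turn":[0,0,0,0,0]}' >/dev/null
python3 -c "
from plan import *
st()"
python3 -m creep '{"hand":[85,85,85,85,85],"delta_pos":[[-0.006,-0.007,-0.05],[-0.006,-0.007,-0.05],[-0.006,-0.007,-0.05],[-0.006,-0.007,-0.05],[-0.006,-0.007,-0.05]],"turn":[0,0,0,0,0]}' >/dev/null
python3 -c "
from plan import *
st()"
```

```text
t 9.22 p [-0.2963  0.1717  0.594 ] j [2.219 0.143 0.804 2.337 0.168 2.481] F [ 1.  -0.   0.4] T [ 0.19 -0.04  0.02] gap 0.0849
 x [-0.9628  0.2695  0.0192] az 164.4  z [-0.0708 -0.1833 -0.9805] lean 11.3 leanaz -111.1
t 9.63 p [-0.2713  0.149   0.6287] j [2.191 0.04  0.819 2.337 0.173 2.474] F [ 0.1 -0.5  0.5] T [ 0.06 -0.13 -0.01] gap 0.0851
 x [-0.9518  0.2835  0.1168] az 163.4  z [-0.1476 -0.0897 -0.985 ] lean 9.9 leanaz -148.7
```

```bash
python3 - <<'E'
from plan import *
s=env.get_state(); p=np.array(s['tcp_pos'])
rows([p+[-.16,.05,.04]],0)
E
```

```text
[[0.0428,-0.0001,-0.0051],[0.0428,-0.0001,-0.005],[0.0428,-0.0001,-0.0051],[0.0427,-0.0,-0.0051],[0.0428,-0.0001,-0.005]] [0.0, 0.0, 0.0, 0.0, 0.0] -> [-0.431  0.199  0.669]
```

```bash

python3 -m creep '{"hand":[85,85,85,85,85],"delta_pos":[[0.043,0,-0.005],[0.043,0,-0.005],[0.043,0,-0.005],[0.043,0,-0.01],[0.043,0,-0.01]],"turn":[0,0,0,0,0]}' >/dev/null
python3 -c "
from plan import *
st()
z=rot(env.get_state()['orientation']).as_matrix()[:,2]; d=np.array([-.3355,.0664])-z[:2]; print(d,np.degrees(np.arctan2(d[1],d[0])),np.arctan2(d[1],d[0]))"
```

```text
t 10.05 p [-0.4237  0.1896  0.6205] j [2.431 0.348 1.213 2.337 0.169 2.724] F [ 0.2  0.7 -0.1] T [ 0.05 -0.16 -0.02] gap 0.0848
 x [-0.9449  0.2862  0.1587] az 163.2  z [-0.184  -0.0635 -0.9809] lean 11.2 leanaz -161.0
[-0.15152889  0.12989241] 139.39641541790726 2.432926414520269
```

```bash
python3 - <<'E'
from plan import *
s=env.get_state(); p=np.array(s['tcp_pos'])
rows([p+[.045,-.039,.19]],0)
E
```

```text
[[-0.0059,-0.0116,-0.048],[-0.0059,-0.0117,-0.0481],[-0.0058,-0.0116,-0.048],[-0.0059,-0.0116,-0.0481],[-0.0059,-0.0116,-0.048]] [0.0, 0.0, 0.0, 0.0, 0.0] -> [-0.379  0.151  0.811]
```

```bash

python3 -m creep '{"hand":[85,85,85,85,85],"delta_pos":[[-0.006,-0.012,-0.048],[-0.006,-0.012,-0.048],[-0.006,-0.012,-0.048],[-0.006,-0.012,-0.048],[-0.006,-0.012,-0.048]],"turn":[0,0,0,0,0]}' >/dev/null
python3 -c "
from plan import *
st()
z=rot(env.get_state()['orientation']).as_matrix()[:,2]; d=np.array([-.3355,.0664])-z[:2]; print(d,np.degrees(np.arctan2(d[1],d[0])),np.arctan2(d[1],d[0]))
s=env.get_state(); p=np.array(s['tcp_pos'])
rows([p+[-.04,.01,.05]],0)"
```

```text
t 10.47 p [-0.3544  0.1225  0.6766] j [2.436 0.14  1.114 2.337 0.181 2.748] F [ 0.4 -0.4  0.7] T [-0.   -0.27 -0.01] gap 0.0852
 x [-0.9218  0.29    0.2574] az 162.5  z [-0.2708 -0.0061 -0.9626] lean 15.7 leanaz -178.7
[-0.06474827  0.07254983] 131.74783354822327 2.2994334777859393
[[0.0329,-0.0036,-0.0234],[0.0329,-0.0036,-0.0233],[0.0,0.0,-0.0],[0.0,0.0,-0.0],[0.0,0.0,-0.0]] [0.0, 0.0, 0.0, 0.0, 0.0] -> [-0.394  0.132  0.727]
```

```bash
python3 - <<'E'
from plan import *
s=env.get_state(); p=np.array(s['tcp_pos'])
rows([p+[.05,.03,.17]],0,step=.0371)
E
```

```text
[[0.0016,0.0071,-0.0443],[0.0016,0.007,-0.0444],[0.0016,0.0071,-0.0443],[0.0016,0.0071,-0.0444],[0.0016,0.007,-0.0443]] [0.0, 0.0, 0.0, 0.0, 0.0] -> [-0.304  0.152  0.847]
```

```bash

python3 -m creep '{"hand":[85,85,85,85,85],"delta_pos":[[0.002,0.007,-0.044],[0.002,0.007,-0.044],[0.002,0.007,-0.044],[0.002,0.007,-0.044],[0.002,0.007,-0.044]],"turn":[0,0,0,0,0]}' >/dev/null
python3 -c "
from plan import *
st()
z=rot(env.get_state()['orientation']).as_matrix()[:,2]; d=np.array([-.3355,.0664])-z[:2]; print(d,np.degrees(np.arctan2(d[1],d[0])),np.arctan2(d[1],d[0]))
s=env.get_state(); p=np.array(s['tcp_pos'])
rows([p+[.02,.02,.06]],0)"
```

```text
t 10.88 p [-0.3085  0.1304  0.7063] j [2.276 0.036 1.089 2.337 0.226 2.612] F [-0.6 -0.4 -0.1] T [-0.06 -0.35 -0.02] gap 0.085
 x [-0.8908  0.2869  0.3524] az 162.1  z [-0.3491  0.0646 -0.9349] lean 20.8 leanaz 169.5
[0.01355146 0.00183383] 7.706656008922838 0.13450652167430902
[[0.0057,0.014,-0.0386],[0.0056,0.014,-0.0386],[0.0,-0.0,-0.0],[0.0,-0.0,-0.0],[0.0,-0.0,-0.0]] [0.0, 0.0, 0.0, 0.0, 0.0] -> [-0.288  0.15   0.766]
```

```bash
python3 - <<'E'
from plan import *
st()
s=env.get_state(); M=rot(s['orientation']); m=M.as_matrix()
# desired: tool x such that y horizontal & x toward rod az
def turn_to(M,az):
    m=M.as_matrix(); v=np.array([np.cos(np.radians(az)),np.sin(np.radians(az)),0]); v=M.inv().apply(v); return np.degrees(np.arctan2(v[1],v[0]))
t=turn_to(M,168.8); print('turn',t)
zt=m[:,2]
for az,r,z in [(157,.4,.55),(140,.45,.45),(110,.45,.42),(80,.45,.4),(50,.5,.35),(29,.65,.25),(29,.71,.16),(29,.7,.06)]:
    e=[np.cos(np.radians(az)),np.sin(np.radians(az)),0]
    l=np.arctan2(zt@e,-zt[2]); print(az,np.degrees(l).round(1),ik(r,z,np.pi/2-l))
H=np.array([.604,.335,.058]); g=H+.008*zt; pre=g-.10*zt; print(g,pre)
P=lambda az,r,z:[r*np.cos(np.radians(az)),r*np.sin(np.radians(az)),z]
rows([P(157,.42,.52)]+[P(a,.45,.42) for a in (142,128,114,100,86,72)]+[P(58,.5,.36),P(44,.58,.3),pre],t)
E
```

```text
t 10.88 p [-0.3085  0.1304  0.7063] j [2.276 0.036 1.089 2.337 0.226 2.612] F [-0.6 -0.4 -0.1] T [-0.06 -0.35 -0.02] gap 0.085
 x [-0.8908  0.2869  0.3524] az 162.1  z [-0.3491  0.0646 -0.9349] lean 20.8 leanaz 169.5
turn -6.1285817567129115
157 20.3 (array([-0.208,  0.266]), np.float64(1.69), np.float64(0.0))
140 18.3 (array([-0.177,  0.031]), np.float64(1.459), np.float64(0.0))
110 10.9 (array([-0.081,  0.071]), np.float64(1.532), np.float64(0.0))
80 0.2 (array([0.075, 0.197]), np.float64(1.689), np.float64(0.0))
50 -10.6 (array([0.331, 0.375]), np.float64(1.8), np.float64(0.0))
29 -16.3 (array([0.794, 0.873]), np.float64(1.935), np.float64(0.0))
29 -16.3 (array([0.971, 0.998]), np.float64(1.883), np.float64(0.0))
29 -16.3 (array([0.932, 0.676]), np.float64(1.6), np.float64(0.0))
[0.60120759 0.33551653 0.05052099] [0.63611273 0.32905991 0.14400865]
[[0.0028,0.0036,0.0424],[0.0029,0.0037,0.0424],[0.0028,0.0036,0.0424],[0.0028,0.0036,0.0425],[0.0028,0.0037,0.0424]] [np.float64(-0.027), np.float64(-0.027), np.float64(-0.027), np.float64(-0.027), np.float64(-0.027)] -> [-0.374  0.158  
[... 1258 characters left out ...]
41,0.0038,0.0004],[-0.0411,0.0037,0.0004],[-0.0411,0.0036,0.0004],[-0.0411,0.0034,0.0004],[-0.0483,-0.0039,0.0116]] [np.float64(-0.027), np.float64(-0.027), np.float64(-0.027), np.float64(-0.027), np.float64(-0.027)] -> [0.448 0.392 0.278]
[[-0.0482,-0.004,0.0115],[-0.0483,-0.0041,0.0116],[-0.0482,-0.0043,0.0115],[-0.0482,-0.0044,0.0116],[-0.0482,-0.0045,0.0115]] [np.float64(-0.027), np.float64(-0.027), np.float64(-0.027), np.float64(-0.027), np.float64(-0.027)] -> [0.605 0.34  0.166]
[[-0.0482,-0.0046,0.0115],[-0.0,0.0,0.0],[-0.0,0.0,0.0],[-0.0,0.0,0.0],[-0.0,0.0,0.0]] [np.float64(-0.027), np.float64(-0.027), np.float64(-0.027), np.float64(-0.027), np.float64(-0.027)] -> [0.636 0.329 0.144]
```

```bash

python3 -m creep '{"hand":[85,85,85,85,85],"delta_pos":[[0.003,0.004,0.042],[0.003,0.004,0.042],[0.003,0.004,0.042],[0.003,0.004,0.042],[0.003,0.004,0.042]],"turn":[-0.03,-0.03,-0.03,-0.03,-0.03]}' >/dev/null
python3 -m creep '{"hand":[85,85,85,85,85],"delta_pos":[[0.003,0.004,0.042],[-0.01,0.038,0.028],[-0.01,0.038,0.028],[-0.01,0.038,0.028],[-0.01,0.038,0.028]],"turn":[-0.03,-0.03,-0.03,-0.03,-0.03]}' >/dev/null
python3 -m creep '{"hand":[85,85,85,85,85],"delta_pos":[[-0.02,0.04,-0.009],[-0.02,0.04,-0.009],[-0.021,0.04,-0.009],[-0.029,0.033,-0.012],[-0.029,0.033,-0.012]],"turn":[-0.03,-0.03,-0.03,-0.03,-0.03]}' >/dev/null
python3 -m creep '{"hand":[85,85,85,85,85],"delta_pos":[[-0.029,0.033,-0.012],[-0.036,0.024,-0.014],[-0.036,0.024,-0.014],[-0.036,0.024,-0.014],[-0.041,0.014,-0.016]],"turn":[-0.03,-0.03,-0.03,-0.03,-0.03]}' >/dev/null
python3 -m creep '{"hand":[85,85,60,50,40],"delta_pos":[[-0.041,0.014,-0.016],[-0.041,0.014,-0.016],[-0.043,0.002,-0.016],[-0.043,0.002,-0.016],[-0.043,0.002,-0.016]],"turn":[-0.03,-0.03,-0.03,-0.03,-0.03]}' >/dev/null
python3 -m creep '{"hand":[40,40,40,40,40],"delta_pos":[[-0.043,0.009,0.004],[-0.043,0.009,0.004],[-0.043,0.008,0.004],[-0.043,0.008,0.004],[-0.041,0.004,0]],"turn":[-0.03,-0.03,-0.03,-0.03,-0.03]}' >/dev/null
python3 - <<'E'
from plan import *
st()
M=rot(env.get_state()['orientation']); zt=M.as_matrix()[:,2]
v=np.array([np.cos(np.radians(168.8)),np.sin(np.radians(168.8)),0]); v=M.inv().apply(v); t=np.degrees(np.arctan2(v[1],v[0])); print('turn',t)
H=np.array([.604,.335,.058]); g=H+.008*zt; pre=g-.10*zt; print(g,pre)
P=lambda az,r,z:[r*np.cos(np.radians(az)),r*np.sin(np.radians(az)),z]
rows([P(44,.58,.3),pre],t)
E
```

```text
t 13.38 p [0.3004 0.4242 0.358 ] j [0.639 0.394 0.444 1.874 0.261 0.832] F [-0.1  0.1  0.6] T [-0.01 -0.32  0.03] gap 0.0399
 x [-0.9109  0.2125  0.3536] az 166.9  z [-0.3484  0.0629 -0.9352] lean 20.7 leanaz 169.8
turn -1.6788100423278314
[0.60121283 0.33550356 0.05051815] [0.63605241 0.32920908 0.14404132]
[[-0.0411,0.0019,0.0038],[-0.041,0.0018,0.0038],[-0.0411,0.0017,0.0038],[-0.0411,0.0016,0.0038],[-0.0482,-0.0041,0.0116]] [np.float64(-0.022), np.float64(-0.022), np.float64(-0.022), np.float64(-0.022), np.float64(-0.022)] -> [0.448 0.392 0.278]
[[-0.0482,-0.0042,0.0116],[-0.0482,-0.0042,0.0116],[-0.0482,-0.0044,0.0116],[-0.0482,-0.0045,0.0116],[-0.0481,-0.0046,0.0116]] [np.float64(-0.022), np.float64(-0.022), np.float64(-0.022), np.float64(-0.022), np.float64(-0.022)] -> [0.605 0.34  0.166]
[[-0.0482,-0.0046,0.0116],[0.0,-0.0,0.0],[0.0,-0.0,0.0],[0.0,-0.0,0.0],[0.0,-0.0,0.0]] [np.float64(-0.022), np.float64(-0.022), np.float64(-0.022), np.float64(-0.022), np.float64(-0.022)] -> [0.636 0.329 0.144]
```

```bash

python3 -m creep '{"hand":[40,40,40,40,40],"delta_pos":[[-0.041,0.002,0.004],[-0.041,0.002,0.004],[-0.041,0.002,0.004],[-0.041,0.002,0.004],[-0.048,-0.004,0.012]],"turn":[-0.02,-0.02,-0.02,-0.02,-0.02]}' >/dev/null
python3 -m creep '{"hand":[40,40,40,40,40],"delta_pos":[[-0.048,-0.004,0.012],[-0.048,-0.004,0.012],[-0.048,-0.004,0.012],[-0.048,-0.004,0.012],[-0.048,-0.005,0.012]],"turn":[-0.02,-0.02,-0.02,-0.02,-0.02]}' >/dev/null
python3 -m creep '{"hand":[40,40,40,40,40],"delta_pos":[[-0.048,-0.005,0.012],[0,0,0],[0,0,0],[0,0,0],[0,0,0]],"turn":[-0.02,-0.02,-0.02,-0.02,-0.02]}' >/dev/null
python3 - <<'E'
from plan import *
import pickle
st()
c=cam('wrist'); save(c,'w3'); t=cam('top');save(t,'t3')
for n,cc in [('wrist',c),('top',t)]:
    for k in ['red_rod_handle','red_rod_collar','red_rod_tip']:
        for d in env.pinpoint(n,k)[:2]: print(n,k,round(d['score'],2),np.round(d['location'],1),px2w(cc,*d['location']).round(4))
pickle.dump((c,t),open('w3.pkl','wb'))
M=rot(env.get_state()['orientation']); zt=M.as_matrix()[:,2]
v=np.array([np.cos(np.radians(168.8)),np.sin(np.radians(168.8)),0]); v=M.inv().apply(v); print('turn',np.degrees(np.arctan2(v[1],v[0])))
E
```

```text
t 14.63 p [0.6321 0.3318 0.1463] j [0.299 0.993 0.998 1.896 0.163 0.47 ] F [ 0.   0.2 -0.2] T [ 0.01 -0.3   0.01] gap 0.04
 x [-0.9179  0.1852  0.351 ] az 168.6  z [-0.3451  0.0639 -0.9364] lean 20.5 leanaz 169.5
wrist red_rod_handle 0.92 [205.1 274.8] [0.6023 0.3339 0.0735]
wrist red_rod_collar 0.75 [155.5 277.5] [0.5677 0.3428 0.0754]
top red_rod_collar 0.59 [178.5 435.5] [ 0.6342 -0.3944  0.0608]
top red_rod_collar 0.41 [133.8 309.3] [ 0.7858 -0.0475  0.0031]
turn -0.12647908395555305
```

View pics/w3.png

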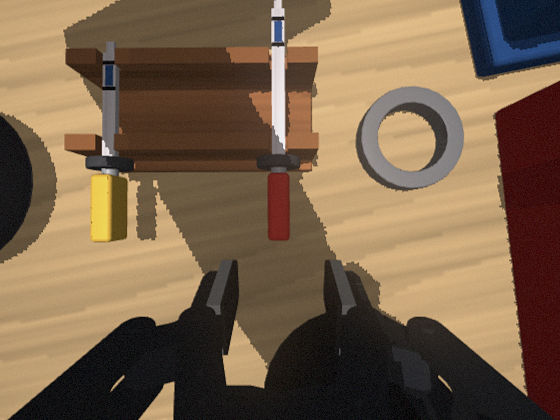

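View pics/t3.png

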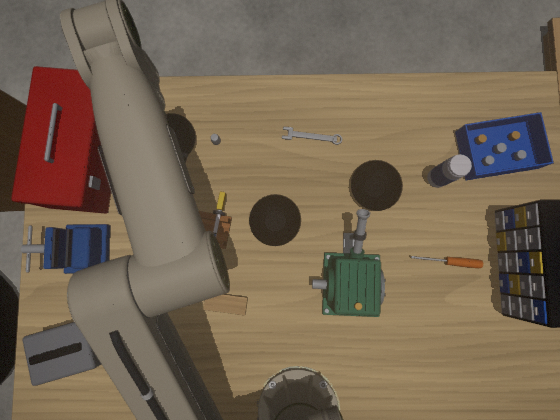

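The wrist view shows the red handle centred between the open fingers (cols 268–290, rows 175–240), parallel to the approach. Depth puts its top face at z = 0.0735, which matches a centre height of 58 mm.

```bash
python3 - <<'E'
from plan import *
s=env.get_state(); zt=rot(s['orientation']).as_matrix()[:,2]
rows([np.array([.603,.3348,.058])+.008*zt],0,step=.0203)
E
```

```text
[[-0.0008,-0.0004,0.0249],[-0.0007,-0.0005,0.0249],[-0.0008,-0.0004,0.025],[-0.0008,-0.0004,0.0249],[-0.0008,-0.0004,0.0249]] [0.0, 0.0, 0.0, 0.0, 0.0] -> [0.6   0.335 0.051]
```

```bash

python3 -m creep '{"hand":[40,40,40,40,40],"delta_pos":[[-0.001,-0.0005,0.025],[-0.001,-0.0005,0.025],[-0.001,-0.0005,0.025],[-0.001,-0.0005,0.025],[-0.001,-0.0005,0.024]],"turn":[-0.01,-0.01,0,0,0]}' 60 
python3 -m creep '{"hand":[0,0,0,0,0],"delta_pos":[[0,0,0],[0,0,0],[0,0,0],[0,0,0],[0,0,0]],"turn":[0,0,0,0,0]}' 60
python3 - <<'E'
from plan import *
st()
c=cam('wrist'); save(c,'w4'); 
E
```

```text
clock: 15.45
tcp_pos: [0.6006, 0.3344, 0.0487]
orientation: [-0.179, 0.097, 0.979, 0.014]
wrist_force: [-0.2, 0.2, -0.1]
finger_gap: 0.0396
clock: 15.87
tcp_pos: [0.6025, 0.3346, 0.0506]
orientation: [-0.178, 0.097, 0.979, 0.015]
wrist_force: [-0.2, -0.8, -0.1]
finger_gap: 0.0144
t 15.87 p [0.6025 0.3346 0.0506] j [0.313 0.913 0.603 1.579 0.168 0.484] F [-0.2 -0.8 -0.1] T [-0.13 -0.53  0.05] gap 0.0144
 x [-0.9179  0.1849  0.3511] az 168.6  z [-0.3453  0.0638 -0.9363] lean 20.6 leanaz 169.5
```

View pics/w4.png

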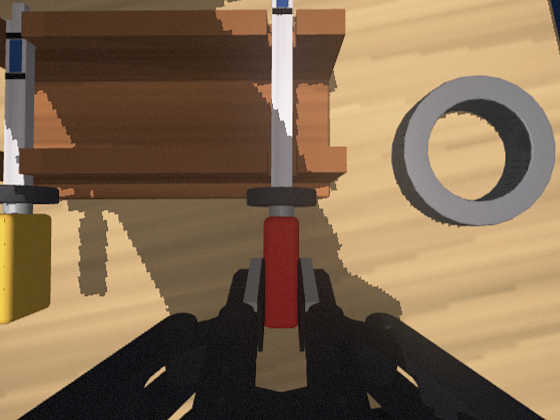

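```bash
python3 - <<'E'
from plan import *
rows([[.6025,.3346,.0906]],0,step=.008)
print('then')
P=lambda az,r,z:[r*np.cos(np.radians(az)),r*np.sin(np.radians(az)),z]
p=np.array([.6025,.3346,.0906])
zt=rot(env.get_state()['orientation']).as_matrix()[:,2]
for az,r,z in [(20,.53,.28),(0,.5,.33),(-6,.5,.33),(-6,.52,.4)]:
    e=[np.cos(np.radians(az)),np.sin(np.radians(az)),0]
    l=np.arctan2(zt@e,-zt[2]); print(az,np.degrees(l).round(1),ik(r,z,np.pi/2-l))
rows([[.58,.33,.2],P(20,.53,.28),P(8,.5,.33),P(-6,.5,.33)],0,p0=p)
E
```

```text
[[0.0029,-0.0,-0.0079],[0.0029,-0.0001,-0.0078],[0.003,0.0,-0.0079],[0.0029,-0.0,-0.0078],[0.0029,-0.0,-0.0079]] [0.0, 0.0, 0.0, 0.0, 0.0] -> [0.602 0.335 0.084]
[[0.0029,-0.0001,-0.0079],[0.0,0.0,0.0],[0.0,0.0,0.0],[0.0,0.0,0.0],[0.0,0.0,0.0]] [0.0, 0.0, 0.0, 0.0, 0.0] -> [0.602 0.335 0.091]
then
20 -17.9 (array([0.503, 0.429]), np.float64(1.81), np.float64(0.0))
0 -20.3 (array([0.482, 0.504]), np.float64(1.946), np.float64(0.0))
-6 -20.5 (array([0.487, 0.509]), np.float64(1.951), np.float64(0.0))
-6 -20.5 (array([0.597, 0.87 ]), np.float64(2.202), np.float64(0.0))
[[0.0243,-0.004,-0.0396],[0.0242,-0.0039,-0.0395],[0.0243,-0.004,-0.0396],[0.019,-0.0406,-0.014],[0.0189,-0.0405,-0.014]] [0.0, 0.0, 0.0, 0.0, 0.0] -> [0.547 0.271 0.232]
[[0.019,-0.0406,-0.014],[0.019,-0.0406,-0.014],[0.0189,-0.0406,-0.014],[-0.0001,-0.0344,-0.0166],[-0.0001,-0.0345,-0.0165]] [0.0, 0.0, 0.0, 0.0, 0.0] -> [0.497 0.125 0.305]
[[-0.0002,-0.0345,-0.0165],[-0.0001,-0.0345,-0.0166],[-0.0076,-0.0372,-0.0026],[-0.0077,-0.0372,-0.0027],[-0.0076,-0.0373,-0.0026]] [0.0, 0.0, 0.0, 0.0, 0.0] -> [ 0.497 -0.022  0.33 ]
[[-0.0077,-0.0372,-0.0027],[0.0,0.0,-0.0],[0.0,0.0,-0.0],[0.0,0.0,-0.0],[0.0,0.0,-0.0]] [0.0, 0.0, 0.0, 0.0, 0.0] -> [ 0.497 -0.052  0.33 ]
```

```bash

python3 -m creep '{"hand":[0,0,0,0,0],"delta_pos":[[0.003,0,-0.008],[0.003,0,-0.008],[0.003,0,-0.008],[0.003,0,-0.008],[0.003,0,-0.008]],"turn":[0,0,0,0,0]}' 80
python3 - <<'E'
from plan import *
st()
c=cam('wrist'); save(c,'w5'); 
E
```

```text
clock: 16.33
tcp_pos: [0.6017, 0.3347, 0.0848]
orientation: [-0.179, 0.097, 0.979, 0.015]
wrist_force: [0.3, 0.5, -1.5]
finger_gap: 0.0137
t 16.33 p [0.6017 0.3347 0.0848] j [0.314 0.9   0.661 1.651 0.168 0.484] F [ 0.3  0.5 -1.5] T [-0.11 -0.47  0.02] gap 0.0137
 x [-0.9173  0.1848  0.3526] az 168.6  z [-0.3469  0.0633 -0.9358] lean 20.6 leanaz 169.7
```

View pics/w5.png

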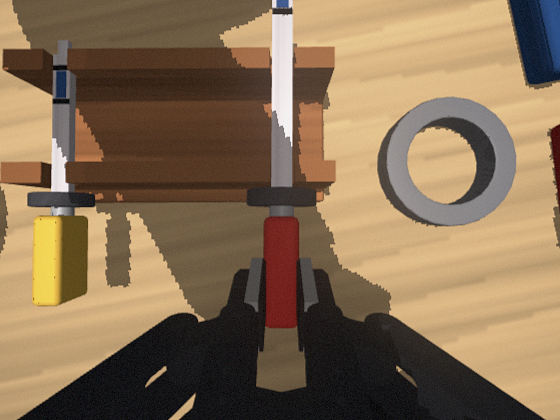

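The rod lifted with the gripper, and its place in the image hasn't changed, so there's no slip. I'll carry it to the tilting spot.

```bash

python3 -m creep '{"hand":[0,0,0,0,0],"delta_pos":[[0.02,-0.004,-0.04],[0.024,-0.004,-0.04],[0.024,-0.004,-0.04],[0.019,-0.04,-0.014],[0.019,-0.04,-0.014]],"turn":[0,0,0,0,0]}' >/dev/null
python3 -m creep '{"hand":[0,0,0,0,0],"delta_pos":[[0.019,-0.041,-0.014],[0.019,-0.041,-0.014],[0.019,-0.041,-0.014],[0,-0.034,-0.017],[0,-0.034,-0.017]],"turn":[0,0,0,0,0]}' >/dev/null
python3 -m creep '{"hand":[0,0,0,0,0],"delta_pos":[[0,-0.034,-0.017],[0,-0.034,-0.017],[-0.008,-0.037,-0.003],[-0.008,-0.037,-0.003],[-0.008,-0.037,-0.003]],"turn":[0,0,0,0,0]}' >/dev/null
python3 - <<'E'
from plan import *
st()
a=np.radians(-7)
P=lambda r,z:[r*np.cos(a)+.022*.44*.12,r*np.sin(a)+.01,z]
rows([P(.52,.36),P(.55,.40),P(.53,.50),P(.48,.62)],0)
E
```

```text
t 17.63 p [ 0.5015 -0.0221  0.3259] j [-2.000e-01  4.970e-01  5.140e-01  1.947e+00 -7.000e-03 -1.000e-03] F [ 0.2 -0.1 -1.4] T [-0.08 -0.53  0.  ] gap 0.0137
 x [-0.9177  0.1848  0.3516] az 168.6  z [-0.346   0.0629 -0.9361] lean 20.6 leanaz 169.7
[[-0.0052,-0.0174,-0.0246],[-0.0051,-0.0174,-0.0246],[-0.0087,0.0013,-0.03],[-0.0087,0.0012,-0.0299],[0.0224,-0.0009,-0.0361]] [0.0, 0.0, 0.0, 0.0, 0.0] -> [ 0.54  -0.056  0.433]
[[0.0224,-0.0009,-0.0361],[0.0225,-0.0008,-0.0361],[0.0277,-0.0014,-0.0296],[0.0278,-0.0014,-0.0296],[0.0278,-0.0014,-0.0296]] [0.0, 0.0, 0.0, 0.0, 0.0] -> [ 0.49 -0.05  0.59]
[[0.0277,-0.0014,-0.0297],[0.0,-0.0,0.0],[0.0,-0.0,0.0],[0.0,-0.0,0.0],[0.0,-0.0,0.0]] [0.0, 0.0, 0.0, 0.0, 0.0] -> [ 0.478 -0.048  0.62 ]
```

```bash
python3 - <<'E'
from plan import *
P=lambda r,z:[r*.993+.01,-.12*r+.085,z]
rows([P(.51,.36),P(.55,.44),P(.53,.55),P(.50,.64)],0)
E
```

```text
[[0.0042,0.0298,-0.0214],[0.0043,0.0298,-0.0213],[-0.0038,0.0011,-0.0371],[-0.0039,0.001,-0.037],[-0.0038,0.0011,-0.0371]] [0.0, 0.0, 0.0, 0.0, 0.0] -> [0.556 0.019 0.44 ]
[[0.0239,-0.0009,-0.04],[0.0239,-0.0009,-0.04],[0.0239,-0.001,-0.0399],[0.0248,-0.0011,-0.0308],[0.0249,-0.0012,-0.0307]] [0.0, 0.0, 0.0, 0.0, 0.0] -> [0.516 0.024 0.61 ]
[[0.0248,-0.0012,-0.0307],[0.0,-0.0,0.0],[0.0,-0.0,0.0],[0.0,-0.0,0.0],[0.0,-0.0,0.0]] [0.0, 0.0, 0.0, 0.0, 0.0] -> [0.506 0.025 0.64 ]
```

```bash

python3 -m creep '{"hand":[0,0,0,0,0],"delta_pos":[[0.004,0.03,-0.021],[0.004,0.03,-0.021],[-0.004,0.001,-0.037],[-0.004,0.001,-0.037],[-0.004,0.001,-0.037]],"turn":[0,0,0,0,0]}' >/dev/null
python3 -c "
from plan import *
st()"
python3 -m creep '{"hand":[0,0,0,0,0],"delta_pos":[[0.024,-0.001,-0.04],[0.024,-0.001,-0.04],[0.024,-0.001,-0.04],[0.024,-0.001,-0.04],[0.024,-0.001,-0.04]],"turn":[0,0,0,0,0]}' >/dev/null
python3 - <<'E'
from plan import *
st()
z=rot(env.get_state()['orientation']).as_matrix()[:,2]; d=np.array([.3316,-.018])-z[:2]; print(d,np.arctan2(d[1],d[0]))
p=np.array(env.get_state()['tcp_pos'])
rows([p+[-.03,.0,.17]],0,step=.035)
E
```

```text
t 18.05 p [0.5754 0.0217 0.4045] j [-0.113  0.774  1.244  2.338  0.021  0.082] F [-8.5  0.2 -2.6] T [-0.14  0.19  0.02] gap 0.0137
 x [-0.9372  0.1885  0.2935] az 168.6  z [-0.2885  0.0538 -0.956 ] lean 17.1 leanaz 169.4
t 18.47 p [0.5506 0.0309 0.4844] j [-0.102  0.639  1.265  2.338  0.021  0.096] F [ 0.2 -0.2 -1. ] T [-0.05 -0.2   0.04] gap 0.0133
 x [-0.9704  0.1955  0.1417] az 168.6  z [-0.1374  0.0353 -0.9899] lean 8.2 leanaz 165.6
[ 0.46901461 -0.05326389] -0.11308104795851416
[[0.0133,-0.0012,-0.041],[0.0133,-0.0012,-0.0411],[0.0133,-0.0011,-0.041],[0.0133,-0.0012,-0.0411],[0.0133,-0.0012,-0.041]] [0.0, 0.0, 0.0, 0.0, 0.0] -> [0.521 0.031 0.654]
```

```bash

python3 -m creep '{"hand":[0,0,0,0,0],"delta_pos":[[0.018,-0.001,-0.042],[0.018,-0.001,-0.042],[0.018,-0.001,-0.042],[0.018,-0.001,-0.042],[0.018,-0.001,-0.042]],"turn":[0,0,0,0,0]}' >/dev/null
python3 -c "
from plan import *
st()"
python3 -m creep '{"hand":[0,0,0,0,0],"delta_pos":[[0.02,-0.001,-0.04],[0.02,-0.001,-0.04],[0.02,-0.001,-0.04],[0.02,-0.001,-0.04],[0.02,-0.001,-0.04]],"turn":[0,0,0,0,0]}' >/dev/null
python3 - <<'E'
from plan import *
st()
z=rot(env.get_state()['orientation']).as_matrix()[:,2]; d=np.array([.3316,-.018])-z[:2]; print(d,np.arctan2(d[1],d[0]))
E
```

```text
t 18.88 p [0.5071 0.0386 0.5625] j [-0.095  0.49   1.265  2.338  0.02   0.106] F [-0.1  0.2 -0.3] T [-0.03 -0.06  0.02] gap 0.0133
 x [-0.9799  0.1995 -0.0059] az 168.5  z [ 0.01    0.0194 -0.9998] lean 1.3 leanaz 62.7
t 19.3 p [0.4527 0.0534 0.6318] j [-0.068  0.344  1.265  2.338  0.013  0.135] F [-0.  -0.6 -1.1] T [0.   0.08 0.01] gap 0.0133
 x [-0.968   0.2012 -0.15  ] az 168.3  z [ 0.1538  0.0029 -0.9881] lean 8.8 leanaz 1.1
[ 0.17784365 -0.02094601] -0.11723755615897812
```

```bash

python3 -m creep '{"hand":[0,0,0,0,0],"delta_pos":[[0.02,-0.006,-0.04],[0.02,-0.006,-0.04],[0.02,-0.006,-0.04],[0.02,-0.006,-0.04],[0.02,-0.006,-0.04]],"turn":[0,0,0,0,0]}' >/dev/null
python3 - <<'E'
from plan import *
st()
z=rot(env.get_state()['orientation']).as_matrix()[:,2]; d=np.array([.3316,-.018])-z[:2]; print(d,np.arctan2(d[1],d[0]))
E
```

```text
t 19.72 p [0.3888 0.0552 0.6934] j [-0.067  0.196  1.265  2.338  0.004  0.137] F [-0.3 -0.1 -0.7] T [0.01 0.31 0.04] gap 0.013
 x [-0.9347  0.2002 -0.2937] az 167.9  z [ 0.2966 -0.0162 -0.9549] lean 17.3 leanaz -3.1
[ 0.03502573 -0.00179403] -0.051175484818588864
```

```bash

python3 -m creep '{"hand":[0,0,0,0,0],"delta_pos":[[0.021,-0.003,-0.042],[0,0,0],[0,0,0],[0,0,0],[0,0,0]],"turn":[0,0,0,0,0]}' >/dev/null
python3 - <<'E'
from plan import *
import pickle
st()
c=cam('wrist'); save(c,'w6'); t=cam('scene');save(t,'s6'); pickle.dump((c,t),open('w6.pkl','wb'))
E
```

```text
t 20.13 p [0.3761 0.0587 0.7032] j [-5.500e-02  1.700e-01  1.264e+00  2.337e+00 -2.000e-03  1.490e-01] F [ 0.7 -0.7 -2.2] T [ 0.06  0.26 -0.  ] gap 0.0139
 x [-0.9266  0.1998 -0.3185] az 167.8  z [ 0.3211 -0.02   -0.9468] lean 18.8 leanaz -3.6
```

View pics/w6.png

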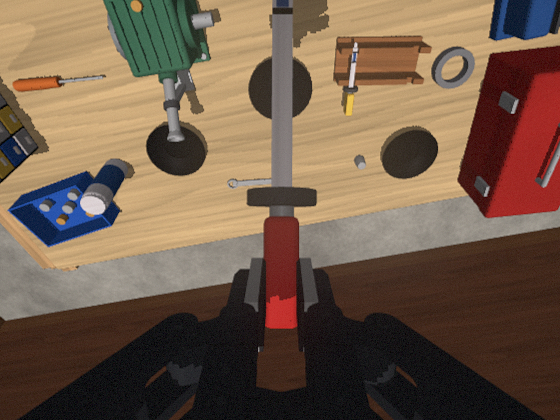

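View pics/s6.png

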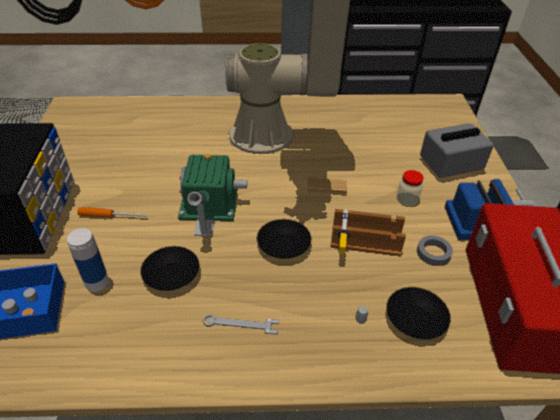

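```bash
cat > rodfit.py <<'E'
from plan import *
def rodfit(c,s,win=(15,180,255,310)):
    M=rot(s['orientation']); p=np.array(s['tcp_pos'])
    P,col,px=cloud(c,win); Q=M.inv().apply(P-p)
    m=(np.abs(Q[:,1])<.02)&(np.abs(Q[:,2])<.12)&(Q[:,0]>.045)&(Q[:,0]<.2)
    Q=Q[m]
    # per x-bin edges
    xs=np.arange(.05,.17,.01); L=[]
    for x in xs:
        q=Q[(Q[:,0]>=x)&(Q[:,0]<x+.01)]
        if len(q)>8: L.append([q[:,0].mean(),(q[:,1].min()+q[:,1].max())/2,np.median(q[:,2])])
    L=np.array(L); ky=np.polyfit(L[:,0],L[:,1],1); kz=np.polyfit(L[:,0],L[:,2],1)
    print('yfit slope deg',np.degrees(np.arctan(ky[0])).round(2),'y@0',ky[1].round(4),' z slope deg',np.degrees(np.arctan(kz[0])).round(2),'z@0',kz[1].round(4))
    print(L.round(4).tolist())
    d=np.array([1,ky[0],kz[0]]); return d/np.linalg.norm(d),ky,kz
E
python3 - <<'E'
from rodfit import *
import pickle
c,t=pickle.load(open('w6.pkl','rb')); s=env.get_state()
d,ky,kz=rodfit(c,s)
M=rot(s['orientation']); w=M.apply(d); print('rod dir world',w.round(4),'elev',np.degrees(np.arcsin(w[2])),'az',np.degrees(np.arctan2(w[1],w[0])))
# from grasp assumption
Mg=R.from_quat([.097,.979,.015,-.179]); v=np.array([np.cos(np.radians(168.8)),np.sin(np.radians(168.8)),0]); vt=Mg.inv().apply(v); print('assumed rod in tool',vt, 'meas',d)
E
```

```text
yfit slope deg 0.54 y@0 0.0004  z slope deg 20.95 z@0 -0.0126
[[0.055, 0.001, 0.0085], [0.065, 0.001, 0.0122], [0.0751, 0.0012, 0.016], [0.0851, 0.0012, 0.02], [0.095, 0.0012, 0.0238], [0.105, 0.0015, 0.0276], [0.1132, 0.0015, 0.0306]]
rod dir world [-0.7491  0.1882 -0.6351] elev -39.427576064776254 az 165.89651112932575
assumed rod in tool [ 0.93548636 -0.00106212  0.3533612 ] meas [0.93385699 0.00885627 0.35753697]
```

```bash
cat > ins.py <<'E'
from plan import *
DT=np.array([.9349,.003,.355]); DT/=np.linalg.norm(DT); HT=np.array([.002,.0005,-.008])
MOUTH=np.array([.530,-.166,.175]); AZ=np.radians(-3.1)
AX=np.array([np.cos(AZ)*np.cos(.698),np.sin(AZ)*np.cos(.698),np.sin(.698)])
def best_turn(M):
    f=lambda t:-(M*R.from_euler('z',t,degrees=True)).apply(DT)@(-AX)
    from scipy.optimize import minimize_scalar
    t=minimize_scalar(f,bounds=(-40,40),method='bounded').x
    return t,np.degrees(np.arccos(min(1,-f(t))))
def rodw(s=None):
    s=s or env.get_state(); M=rot(s['orientation']); p=np.array(s['tcp_pos']); h=p+M.apply(HT); d=M.apply(DT)
    tip=h+.163*d; col=h+.038*d
    q=tip-MOUTH; print('tip',tip.round(4),'dir elev',np.degrees(np.arcsin(d[2])).round(2),'az',np.degrees(np.arctan2(d[1],d[0])).round(2),'tip along axis',round(q@AX,4),'lateral',(q-(q@AX)*AX).round(4),'collar along',round((col-MOUTH)@AX,4),'colLat',((col-MOUTH)-((col-MOUTH)@AX)*AX).round(4))
    return h,d
def tcp_for(tip,M): return tip-.163*M.apply(DT)-M.apply(HT)
E
python3 - <<'E'
from ins import *
st(); rodw()
s=env.get_state(); M=rot(s['orientation']); t,e=best_turn(M); print('turn',t,'err',e)
M2=M*R.from_euler('z',t,degrees=True)
A=tcp_for(MOUTH+.03*AX,M2); print('A',A)
zt=M2.as_matrix()[:,2]
rows([[.45,.02,.6],[.60,-.10,.45],A],t)
E
```

```text
t 20.23 p [0.3765 0.0587 0.7029] j [-5.500e-02  1.700e-01  1.264e+00  2.337e+00 -2.000e-03  1.490e-01] F [ 0.1  0.1 -1.3] T [ 0.03  0.32 -0.02] gap 0.0134
 x [-0.9268  0.1999 -0.3179] az 167.8  z [ 0.3206 -0.02   -0.947 ] lean 18.7 leanaz -3.6
tip [0.2496 0.0895 0.6067] dir elev -39.29 az 166.34 tip along axis 0.0523 lateral [-0.3204  0.2577  0.398 ] collar along 0.1761 colLat [-0.3211  0.24    0.3977]
turn -8.72348848911659 err 0.46501263813486204
A [ 0.68292089 -0.17480262  0.29108942]
[[-0.0135,-0.0088,0.0381],[-0.0134,-0.0089,0.038],[-0.0133,-0.009,0.0381],[-0.0133,-0.0091,0.0381],[-0.0201,-0.0176,0.0344]] [np.float64(-0.087), np.float64(-0.087), np.float64(-0.087), np.float64(-0.087), np.float64(-0.087)] -> [0.471 0.003 0.579]
[[-0.0199,-0.0178,0.0343],[-0.0198,-0.0179,0.0344],[-0.0197,-0.018,0.0344],[-0.0195,-0.0182,0.0344],[-0.0194,-0.0183,0.0344]] [np.float64(-0.087), np.float64(-0.087), np.float64(-0.087), np.float64(-0.087), np.float64(-0.087)] -> [ 0.579 -0.083  0.471]
[[-0.0192,-0.0185,0.0343],[-0.009,-0.0169,0.0447],[-0.0088,-0.017,0.0446],[-0.0087,-0.017,0.0447],[-0.0085,-0.017,0.0446]] [np.float64(-0.087), np.float64(-0.087), np.float64(-0.087), np.float64(-0.087), np.float64(-0.087)] -> [ 0.666 -0.16   0.323]
[[-0.0085,-0.0172,0.0446],[0.0,0.0,0.0],[0.0,0.0,0.0],[0.0,0.0,0.0],[0.0,0.0,0.0]] [np.float64(-0.087), np.float64(-0.087), np.float64(-0.087), np.float64(-0.087), np.float64(-0.087)] -> [ 0.683 -0.175  0.291]
```

```bash

python3 -m creep '{"hand":[0,0,0,0,0],"delta_pos":[[-0.013,-0.009,0.038],[-0.013,-0.009,0.038],[-0.013,-0.009,0.038],[-0.013,-0.009,0.038],[-0.02,-0.018,0.034]],"turn":[-0.117,-0.117,-0.117,-0.117,-0.117]}' >/dev/null
python3 -m creep '{"hand":[0,0,0,0,0],"delta_pos":[[-0.02,-0.018,0.034],[-0.02,-0.018,0.034],[-0.02,-0.018,0.034],[-0.02,-0.018,0.034],[-0.019,-0.018,0.034]],"turn":[-0.117,-0.117,-0.117,-0.117,-0.117]}' >/dev/null
python3 -m creep '{"hand":[0,0,0,0,0],"delta_pos":[[-0.019,-0.018,0.034],[-0.009,-0.017,0.044],[-0.009,-0.017,0.044],[-0.009,-0.017,0.044],[0,0,0]],"turn":[-0.117,-0.117,-0.117,-0.117,-0.117]}' >/dev/null
python3 - <<'E'
from ins import *
st(); rodw()
s=env.get_state(); M=rot(s['orientation']); t,e=best_turn(M); print('turn',t,'err',e)
A=tcp_for(MOUTH+.03*AX,M); print('A',A)
rows([A],t)
c=cam('wrist'); save(c,'w7');t=cam('top'); save(t,'t7'); u=cam('scene');save(u,'s7')
import pickle; pickle.dump((c,t,u),open('w7.pkl','wb'))
from rodfit import rodfit
d,_,_=rodfit(c,s); print(d)
cv2.imwrite('pics/s7c.png',cv2.resize(u['pixels'][150:270,130:290,::-1],None,fx=5,fy=5,interpolation=cv2.INTER_CUBIC))
E
```

```text
t 21.48 p [ 0.6432 -0.1404  0.3622] j [-0.385  0.206  0.204  1.27   0.101 -0.312] F [-1.1 -0.3 -2.7] T [0.02 0.37 0.04] gap 0.0134
 x [-0.9494  0.0556 -0.309 ] az 176.7  z [ 0.3086 -0.016  -0.9511] lean 18.0 leanaz -3.0
tip [ 0.5121 -0.1316  0.267 ] dir elev -38.79 az 176.38 tip along axis 0.044 lateral [-0.0516  0.0362  0.0637] collar along 0.169 colLat [-0.05    0.0353  0.0617]
turn -0.4364180549439166 err 1.2000723544082237
A [ 0.68408249 -0.17600805  0.28940668]
[[-0.0076,-0.0139,0.0343],[-0.0076,-0.0139,0.0343],[-0.0076,-0.0139,0.0344],[0.0,-0.0,-0.0],[0.0,-0.0,-0.0]] [np.float64(-0.017), np.float64(-0.017), np.float64(-0.017), np.float64(-0.017), np.float64(-0.017)] -> [ 0.684 -0.176  0.289]
yfit slope deg 0.34 y@0 0.0004  z slope deg 20.94 z@0 -0.0121
[[0.055, 0.0008, 0.0089], [0.0651, 0.0008, 0.0128], [0.0751, 0.0008, 0.0166], [0.0851, 0.0008, 0.0205], [0.095, 0.0011, 0.0241], [0.105, 0.0011, 0.0281], [0.1131, 0.0011, 0.0311]]
[0.93393782 0.0055928  0.35739175]
```

View pics/w7.png

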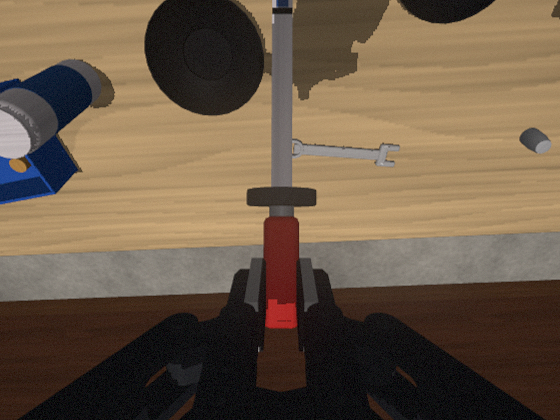

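View pics/s7c.png

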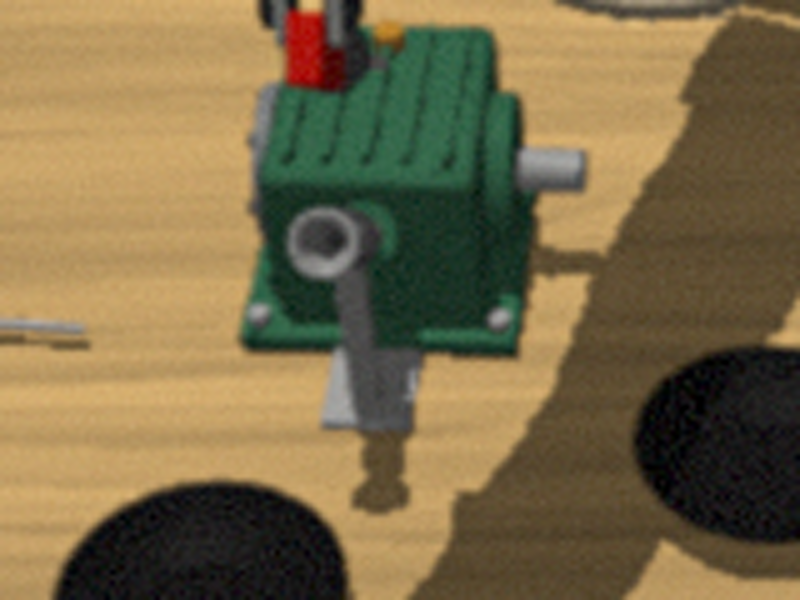

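View pics/t7.png

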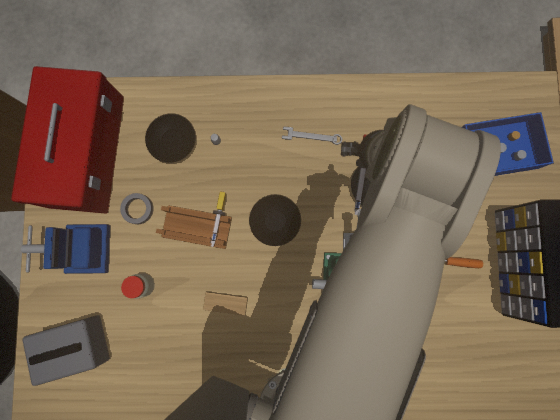

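```bash

python3 -m creep '{"hand":[0,0,0,0,0],"delta_pos":[[-0.008,-0.014,0.034],[-0.008,-0.014,0.034],[-0.008,-0.014,0.034],[0,0,0],[0,0,0]],"turn":[-0.02,-0.02,-0.02,-0.02,-0.02]}' >/dev/null
python3 - <<'E'
from ins import *
st(); rodw()
s=env.get_state(); M=rot(s['orientation']); t,e=best_turn(M); print('turn',t,'err',e)
rows([tcp_for(MOUTH+.03*AX,M),tcp_for(MOUTH-.02*AX,M)],t)
u=cam('scene');save(u,'s8'); v=cam('wrist'); save(v,'w8')
cv2.imwrite('pics/s8c.png',cv2.resize(u['pixels'][150:270,130:290,::-1],None,fx=5,fy=5,interpolation=cv2.INTER_CUBIC))
h,d=rodw(); print('tip px',w2px(u,h+.163*d),'mouth px',w2px(u,MOUTH),'tip end in crop',[( a-b)*5 for a,b in zip(w2px(u,h+.163*d),(150,130))])
E
```

```text
t 22.05 p [ 0.6863 -0.1743  0.303 ] j [-0.412  0.289  0.163  1.136  0.111 -0.347] F [-0.6  0.4  0. ] T [-0.05  0.34 -0.01] gap 0.0137
 x [-0.9456  0.0437 -0.3223] az 177.4  z [ 0.3217 -0.0193 -0.9466] lean 18.8 leanaz -3.4
tip [ 0.5564 -0.1675  0.206 ] dir elev -39.59 az 177.25 tip along axis 0.0402 lateral [-0.0044  0.0002  0.0052] collar along 0.1651 colLat [-0.0038  0.0007  0.0045]
turn 0.28825759384592803 err 0.3988438434617595
[[0.0088,0.0002,0.0125],[0.0291,0.0002,0.0113],[0.0291,0.0002,0.0113],[0.0,-0.0,-0.0],[0.0,-0.0,-0.0]] [np.float64(0.012), np.float64(0.012), np.float64(0.012), np.float64(0.012), np.float64(0.012)] -> [ 0.645 -0.172  0.259]
tip [ 0.5574 -0.1676  0.2084] dir elev -39.84 az 177.36 tip along axis 0.0425 lateral [-0.0051  0.0002  0.0061] collar along 0.1675 colLat [-0.0048  0.0009  0.0058]
tip px (np.float64(196.22744328758154), np.float64(190.5017101660186)) mouth px (np.float64(199.00476689821383), np.float64(193.676181093928)) tip end in crop [np.float64(231.13721643790768), np.float64(302.508550830093)]
```

View pics/s8c.png

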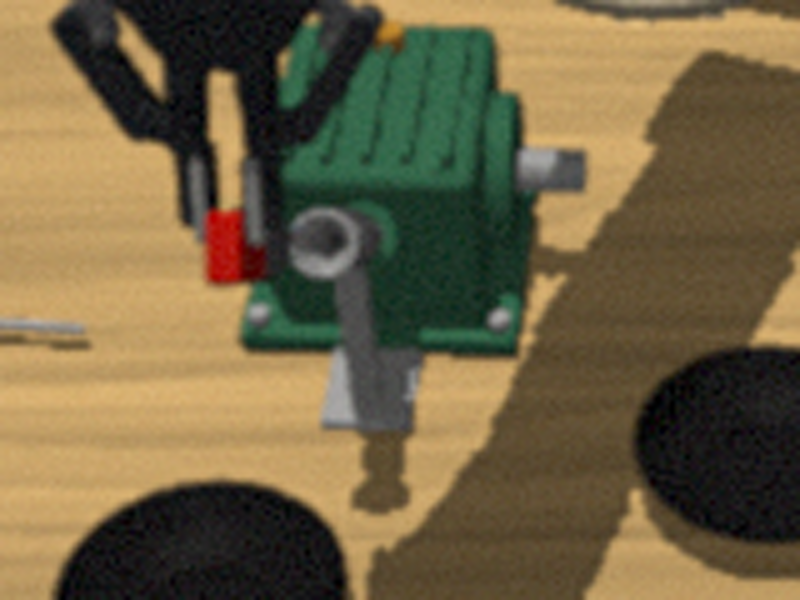

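View pics/w8.png

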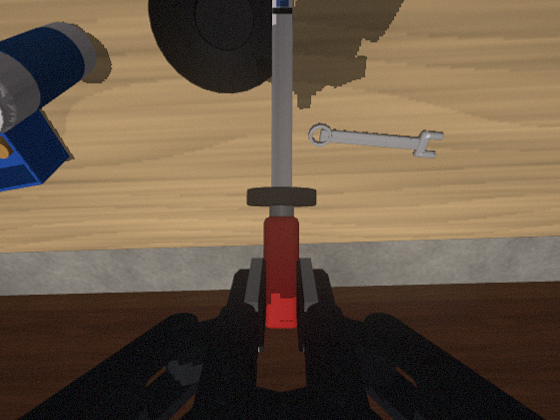

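```bash
python3 - <<'E'
from ins import *
u=cam('scene')
h,d=rodw(); 
for k in (-.025,0,.025,.038,.08,.12,.15,.163): r,c=w2px(u,h+k*d); q=rot(u['orientation']).inv().apply(h+k*d-np.array(u['origin'])); print(k,round(r,1),round(c,1),'crop',round((c-130)*5),round((r-150)*5),'zpred',q[2].round(3),'depth',u['depth'][int(round(r)),int(round(c))])
P,c,px=cloud(u,(150,230,130,230)); m=(c[:,0]>110)&(c[:,1]<60)&(c[:,2]<60); print(P[m].mean(0),P[m].min(0),P[m].max(0),px[m].mean(0), 'handle',h)
save(u,'s9');cv2.imwrite('pics/s9c.png',cv2.resize(u['pixels'][170:230,150:230,::-1],None,fx=10,fy=10,interpolation=cv2.INTER_CUBIC))
E
```

```text
tip [ 0.5576 -0.1677  0.2087] dir elev -39.89 az 177.38 tip along axis 0.0429 lateral [-0.0052  0.0001  0.0062] collar along 0.1678 colLat [-0.005   0.0009  0.006 ]
-0.025 198.8 173.7 crop 218 244 zpred 0.975 depth 0.973857
0 198.4 176.3 crop 231 242 zpred 1.0 depth 0.97373295
0.025 198.0 178.7 crop 244 240 zpred 1.025 depth 0.98719406
0.038 197.8 180.0 crop 250 239 zpred 1.038 depth 1.0025309
0.08 197.2 183.8 crop 269 236 zpred 1.08 depth 1.0295635
0.12 196.7 187.1 crop 286 233 zpred 1.12 depth 1.0304196
0.15 196.3 189.5 crop 297 232 zpred 1.15 depth 1.1143167
0.163 196.2 190.4 crop 302 231 zpred 1.163 depth 1.1217211
[ 0.70010973 -0.17339211  0.33058682] [ 0.68675678 -0.18011352  0.31877159] [ 0.71007944 -0.16574808  0.3413337 ] [197.73529412 174.1372549 ] handle [ 0.68253568 -0.17340257  0.31324632]
```

View pics/s9c.png

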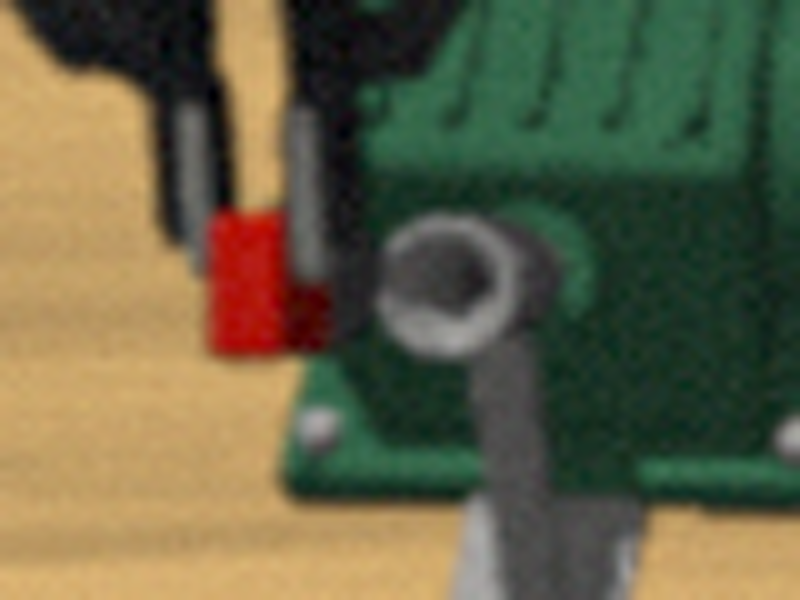

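```bash
python3 - <<'E'
from ins import *
import pickle
u=cam('scene'); _,v=pickle.load(open('w6.pkl','rb'))
for nm,c in (('now',u),('before',v)):
    print(nm); print(np.round(c['depth'][190:206:2,180:206:2],3))
print(px2w(u,196,190),px2w(v,196,190), px2w(v,199,188), px2w(v,199,201), px2w(v,192,194),px2w(v,205,194))
q=rot(u['orientation']).inv().apply(MOUTH-np.array(u['origin']));print(q)
E
```

```text
now
[[0.976 0.987 0.984 0.996 1.34  1.335 1.338 1.342 1.341 1.338 1.345 1.329
  1.341]
 [0.98  0.986 0.982 1.345 1.344 1.349 1.211 1.207 1.206 1.272 1.27  1.28
  1.328]
 [0.987 0.99  0.984 1.028 1.354 1.206 1.214 1.224 1.22  1.204 1.259 1.27
  1.28 ]
 [0.988 0.988 1.031 1.031 1.104 1.126 1.222 1.249 1.272 1.224 1.205 1.271
  1.273]
 [0.997 1.017 1.028 1.027 1.213 1.216 1.227 1.253 1.271 1.27  1.207 1.268
  1.271]
 [1.001 1.018 1.033 1.031 1.21  1.218 1.223 1.242 1.266 1.222 1.207 1.273
  1.278]
 [1.001 1.018 1.03  1.029 1.374 1.21  1.216 1.219 1.217 1.211 1.271 1.271
  1.33 ]
 [0.998 1.032 1.034 1.376 1.375 1.376 1.207 1.214 1.205 1.281 1.288 1.283
  1.374]]
before
[[1.372 1.345 1.342 1.342 1.345 1.339 1.342 1.341 1.343 1.339 1.341 1.328
  1.337]
 [1.387 1.354 1.344 1.346 1.349 1.348 1.207 1.202 1.206 1.272 1.268 1.281
  1.331]
 [1.483 1.381 1.36  1.351 1.35  1.208 0.    1.221 1.214 1.205 1.258 1.267
  1.277]
 [1.477 1.395 1.363 1.361 1.205 1.216 1.223 1.246 1.273 1.225 1.207 1.266
  1.275]
 [1.466 1.403 1.366 1.361 1.21  1.217 1.226 1.257 1.27  1.27  1.211 1.264
  1.271]
 [1.462 1.446 1.374 1.368 1.212 1.211 1.223 1.241 1.265 1.22  1.21  1.27
  1.278]
 [1.459 1.439 1.378 1.373 1.372 1.209 1.22  1.216 1.217 1.213 1.274 1.274
  1.33 ]
 [1.436 1.431 1.379 1.381 1.376 1.378 1.213 1.211 1.206 1.289 1.285 1.286
  1.378]]
[ 0.58597765 -0.16324352  0.23427712] [ 0.51802607 -0.17624597  0.17446603] [ 0.52491593 -0.18093429  0.17069471] [ 0.49578893 -0.15357265  0.1442451 ] [ 0.51217768 -0.16605223  0.1824008 ] [ 0.53689925 -0.16599207  0.16125155]
[-0.19755339 -0.03848685  1.20586384]
```

```bash
python3 - <<'E'
from ins import *
u=cam('scene')
np.set_printoptions(linewidth=200)
print(np.round(u['depth'][191:203,184:200],3))
P,c,px=cloud(u,(188,206,182,202))
h,d=rodw()
k=(P-h)@d; m=(k>.08)&(k<.17); y=(P-h-np.outer(k,d))
for a in np.where(m)[0]: 
    if np.linalg.norm(y[a])<.02: print(px[a],k[a].round(4),P[a].round(4),y[a].round(4))
E
```

```text
[[0.981 0.987 1.345 1.346 1.346 1.347 1.344 1.341 1.349 1.341 1.346 1.341 1.344 1.343 1.331 1.332]
 [0.986 0.987 1.348 1.347 1.349 1.345 1.339 1.203 1.206 1.206 1.209 1.209 1.204 1.21  1.271 1.27 ]
 [0.986 1.03  1.03  1.346 1.35  1.353 1.208 1.208 1.213 1.216 1.215 1.211 1.208 1.205 1.212 1.265]
 [0.988 1.028 1.025 1.351 1.348 1.205 1.209 1.212 1.215 1.22  1.221 1.218 1.218 1.212 1.205 1.208]
 [1.031 1.024 1.03  1.032 1.119 1.123 1.128 1.138 1.219 1.221 1.222 1.246 1.219 1.218 1.211 1.213]
 [1.032 1.03  1.03  1.03  1.106 1.115 1.127 1.139 1.222 1.231 1.25  1.265 1.274 1.267 1.226 1.218]
 [1.027 1.028 1.03  1.029 1.106 1.114 1.13  1.141 1.225 1.239 1.254 1.269 1.272 1.271 1.222 1.215]
 [1.03  1.031 1.028 1.034 1.209 1.215 1.217 1.225 1.226 1.241 1.253 1.265 1.273 1.271 1.273 1.213]
 [1.033 1.031 1.028 1.03  1.208 1.213 1.217 1.223 1.221 1.233 1.255 1.263 1.27  1.276 1.221 1.218]
 [1.03  1.028 1.029 1.035 1.207 1.212 1.214 1.22  1.222 1.226 1.241 1.256 1.267 1.267 1.225 1.209]
 [1.029 1.031 1.031 1.367 1.21  1.212 1.215 1.215 1.219 1.225 1.227 1.232 1.225 1.22  1.217 1.213]
 [1.029 1.0
[... 381 characters left out ...]
9  0.0031]
[195 190] 0.1282 [ 0.5819 -0.1637  0.2337] [-0.0023  0.0053  0.003 ]
[195 191] 0.1381 [ 0.5745 -0.1628  0.2272] [-0.0021  0.0058  0.0028]
[196 188] 0.1061 [ 0.5999 -0.1651  0.2466] [-0.0012  0.0046  0.0017]
[196 189] 0.1154 [ 0.5929 -0.1642  0.2404] [-0.001   0.0052  0.0015]
[196 190] 0.1275 [ 0.5839 -0.1636  0.2324] [-0.0008  0.0053  0.0012]
[196 191] 0.1392 [ 0.5751 -0.163   0.2247] [-0.0006  0.0056  0.001 ]
[197 188] 0.1056 [ 0.6018 -0.1651  0.2452] [ 0.0003  0.0047 -0.0001]
[197 189] 0.1139 [ 0.5955 -0.164   0.2397] [ 0.0004  0.0054 -0.0002]
[197 190] 0.1302 [ 0.5833 -0.1641  0.2289] [ 0.0007  0.0048 -0.0006]
[197 191] 0.1409 [ 0.5753 -0.1633  0.2218] [ 0.0009  0.0052 -0.0008]
```

```bash
sed -i 's/MOUTH=np.array(\[.530,-.166,.175\])/MOUTH=np.array([.530,-.165,.175])/' ins.py; python3 - <<'E'
from ins import *
st(); rodw()
s=env.get_state(); M=rot(s['orientation']); t,e=best_turn(M); print('turn',t,'err',e)
rows([tcp_for(MOUTH+.02*AX,M)],0)
E
```

```text
t 22.3 p [ 0.6869 -0.1742  0.306 ] j [-0.411  0.285  0.164  1.135  0.111 -0.347] F [ 0.3 -0.  -0.8] T [0.01 0.32 0.01] gap 0.014
 x [-0.9441  0.0424 -0.3269] az 177.4  z [ 0.3263 -0.0213 -0.945 ] lean 19.1 leanaz -3.7
tip [ 0.5575 -0.1677  0.2084] dir elev -39.87 az 177.38 tip along axis 0.0426 lateral [-0.0051 -0.001   0.0061] collar along 0.1676 colLat [-0.0049 -0.0002  0.0059]
turn 0.3916756287493122 err 0.11636516710309106
[[0.0229,0.0018,0.0193],[-0.0,0.0,0.0],[-0.0,0.0,0.0],[-0.0,0.0,0.0],[-0.0,0.0,0.0]] [0.0, 0.0, 0.0, 0.0, 0.0] -> [ 0.675 -0.172  0.285]
```

```bash

python3 -m creep '{"hand":[0,0,0,0,0],"delta_pos":[[0.008,0.001,0.006],[0.008,0.001,0.006],[0.007,0,0.007],[0,0,0],[0,0,0]],"turn":[0.04,0.04,0,0,0]}' >/dev/null
python3 - <<'E'
from ins import *
st(); rodw()
s=env.get_state(); M=rot(s['orientation']); t,e=best_turn(M); print('turn',t,'err',e)
rows([tcp_for(MOUTH+.02*AX,M)],0)
rows([tcp_for(MOUTH-.03*AX,M)],0,step=.011)
E
```

```text
t 22.72 p [ 0.6739 -0.1721  0.2838] j [-0.417  0.263  0.081  1.078  0.113 -0.345] F [-0.1 -0.3 -1. ] T [ 0.02  0.26 -0.  ] gap 0.0137
 x [-0.9446  0.0501 -0.3243] az 177.0  z [ 0.3237 -0.0203 -0.9459] lean 18.9 leanaz -3.6
tip [ 0.5443 -0.1644  0.1865] dir elev -39.72 az 176.83 tip along axis 0.0183 lateral [ 0.0003  0.0013 -0.0003] collar along 0.1433 colLat [ 0.0007  0.0012 -0.0007]
turn -0.06024507747758731 err 0.27464239805677937
[[-0.0018,-0.0017,-0.0011],[-0.0,-0.0,-0.0],[-0.0,-0.0,-0.0],[-0.0,-0.0,-0.0],[-0.0,-0.0,-0.0]] [0.0, 0.0, 0.0, 0.0, 0.0] -> [ 0.675 -0.174  0.285]
[[0.0113,-0.0003,0.0043],[0.0113,-0.0003,0.0042],[0.0113,-0.0003,0.0043],[0.0113,-0.0004,0.0043],[0.0113,-0.0003,0.0042]] [0.0, 0.0, 0.0, 0.0, 0.0] -> [ 0.637 -0.171  0.253]
```

```bash

python3 -m creep '{"hand":[0,0,0,0,0],"delta_pos":[[0.011,-0.001,0.004],[0.011,-0.001,0.004],[0.011,0,0.004],[0.011,0,0.004],[0.011,0,0.004]],"turn":[0,0,0,0,0]}'
python3 - <<'E'
from ins import *
st(); rodw()
E
python3 -m creep '{"hand":[0,0,0,0,0],"delta_pos":[[0.011,0,0.004],[0.011,0,0.004],[0.011,0,0.004],[0.011,0,0.004],[0,0,0]],"turn":[0,0,0,0,0]}'
python3 - <<'E'
from ins import *
st(); rodw()
u=cam('scene');save(u,'s10')
cv2.imwrite('pics/s10c.png',cv2.resize(u['pixels'][160:240,140:240,::-1],None,fx=8,fy=8,interpolation=cv2.INTER_CUBIC)[:600])
E
```

```text
clock: 23.13
tcp_pos: [0.638, -0.1722, 0.2546]
orientation: [0.165, 0.026, 0.986, -0.006]
wrist_force: [-0.2, 0.4, -1.1]
finger_gap: 0.0135
t 23.13 p [ 0.638  -0.1722  0.2546] j [-0.443  0.2   -0.071  0.991  0.121 -0.371] F [-0.2  0.4 -1.1] T [ 0.05  0.37 -0.03] gap 0.0135
 x [-0.9443  0.05   -0.3254] az 177.0  z [ 0.3247 -0.0208 -0.9456] lean 19.0 leanaz -3.7
tip [ 0.5084 -0.1646  0.1573] dir elev -39.78 az 176.84 tip along axis -0.0279 lateral [-0.0002 -0.0007  0.0002] collar along 0.0971 colLat [ 0.0001 -0.0008 -0.0002]
clock: 23.55
tcp_pos: [0.6073, -0.1702, 0.2298]
orientation: [0.163, 0.027, 0.986, -0.006]
wrist_force: [-1.0, 0.1, -1.4]
finger_gap: 0.0134
t 23.55 p [ 0.6073 -0.1702  0.2298] j [-0.464  0.154 -0.187  0.926  0.127 -0.391] F [-1.   0.1 -1.4] T [0.03 0.38 0.01] gap 0.0134
 x [-0.9452  0.0507 -0.3225] az 176.9  z [ 0.3219 -0.0198 -0.9466] lean 18.8 leanaz -3.5
tip [ 0.4775 -0.1624  0.1328] dir elev -39.61 az 176.77 tip along axis -0.0674 lateral [-0.0009 -0.0002  0.0011] collar along 0.0576 colLat [-0.0004 -0.0004  0.0005]
```

View pics/s10c.png

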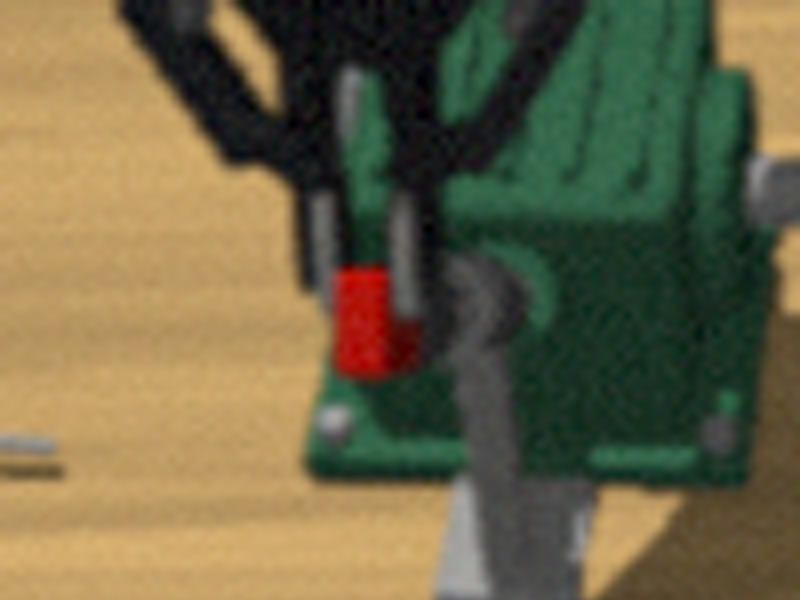

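The tip is 67 mm into the tube, with no side force. The picture shows the handle right over the mouth, in line. I'll keep going.

```bash

python3 -m creep '{"hand":[0,0,0,0,0],"delta_pos":[[0.011,0,0.004],[0.011,0,0.004],[0.011,0,0.004],[0.011,0,0.004],[0.008,0,0.003]],"turn":[0,0,0,0,0]}'
python3 -c "
from ins import *
st(); rodw()"
python3 -m creep '{"hand":[0,0,0,0,0],"delta_pos":[[0.003,0,0.001],[0.003,0,0.001],[0,0,0],[0,0,0],[0,0,0]],"turn":[0,0,0,0,0]}'
python3 - <<'E'
from ins import *
st(); rodw()
E
```

```text
clock: 24.02
tcp_pos: [0.5745, -0.169, 0.2028]
orientation: [0.164, 0.026, 0.986, -0.006]
wrist_force: [0.5, -0.3, -1.2]
finger_gap: 0.0135
t 24.02 p [ 0.5745 -0.169   0.2028] j [-0.492  0.106 -0.311  0.852  0.135 -0.418] F [ 0.5 -0.3 -1.2] T [0.01 0.3  0.03] gap 0.0135
 x [-0.9445  0.0501 -0.3247] az 177.0  z [ 0.3241 -0.0206 -0.9458] lean 18.9 leanaz -3.6
tip [ 0.4449 -0.1613  0.1055] dir elev -39.74 az 176.83 tip along axis -0.1099 lateral [-0.001  -0.0009  0.0012] collar along 0.0151 colLat [-0.0007 -0.001   0.0007]
clock: 24.43
tcp_pos: [0.5706, -0.1688, 0.1995]
orientation: [0.164, 0.026, 0.986, -0.006]
wrist_force: [-0.5, 0.3, -0.7]
finger_gap: 0.0135
t 24.43 p [ 0.5706 -0.1688  0.1995] j [-0.495  0.101 -0.325  0.844  0.136 -0.421] F [-0.5  0.3 -0.7] T [ 0.04  0.38 -0.03] gap 0.0135
 x [-0.9446  0.0502 -0.3242] az 177.0  z [ 0.3236 -0.0204 -0.946 ] lean 18.9 leanaz -3.6
tip [ 0.4409 -0.1611  0.1022] dir elev -39.71 az 176.82 tip along axis -0.1151 lateral [-0.001  -0.0009  0.0012] collar along 0.0099 colLat [-0.0007 -0.001   0.0007]
```

```bash

python3 -m creep '{"hand":[0,0,0,0,0],"delta_pos":[[0.003,0,0.001],[0.003,0,0.001],[0.002,0,0.001],[0,0,0],[0,0,0]],"turn":[0,0,0,0,0]}' >/dev/null
python3 -c "
from ins import *
st(); rodw()"
python3 -m creep '{"hand":[0,0,0,0,0],"delta_pos":[[0.001,0,0.0005],[0.001,0,0.0005],[0.001,0,0],[0,0,0],[0,0,0]],"turn":[0,0,0,0,0]}'>/dev/null
python3 - <<'E'
from ins import *
st(); rodw()
u=cam('scene');save(u,'s11')
w=cam('wrist');save(w,'w11')
cv2.imwrite('pics/s11c.png',cv2.resize(u['pixels'][160:240,140:240,::-1],None,fx=8,fy=8,interpolation=cv2.INTER_CUBIC)[:600])
E
```

```text
t 24.85 p [ 0.5645 -0.1682  0.1944] j [-0.5    0.093 -0.345  0.832  0.138 -0.425] F [-0.4  0.  -1.4] T [-0.02  0.31 -0.  ] gap 0.0134
 x [-0.945   0.0506 -0.3231] az 176.9  z [ 0.3225 -0.0199 -0.9464] lean 18.8 leanaz -3.5
tip [ 0.4348 -0.1604  0.0973] dir elev -39.64 az 176.78 tip along axis -0.123 lateral [-0.0012 -0.0005  0.0014] collar along 0.002 colLat [-0.0007 -0.0008  0.0008]
t 25.27 p [ 0.5626 -0.1682  0.193 ] j [-0.502  0.091 -0.352  0.829  0.138 -0.427] F [ 0.  -0.6 -1.3] T [0.03 0.31 0.01] gap 0.0138
 x [-0.945   0.0505 -0.3233] az 176.9  z [ 0.3227 -0.02   -0.9463] lean 18.9 leanaz -3.6
tip [ 0.4329 -0.1604  0.0959] dir elev -39.65 az 176.79 tip along axis -0.1253 lateral [-0.0013 -0.0006  0.0015] collar along -0.0003 colLat [-0.0008 -0.0008  0.0009]
```

View pics/w11.png

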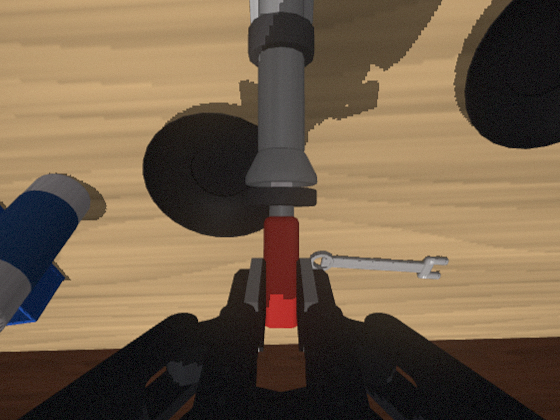

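The wrist view shows the collar (rows 188–206) nearly touching the flared mouth (rim at row ~186), and no contact force yet. I'll press on in 1 mm steps until the force rises.

```bash

python3 -m creep '{"hand":[0,0,0,0,0],"delta_pos":[[0.001,0,0.0005],[0.001,0,0.0005],[0,0,0],[0,0,0],[0,0,0]],"turn":[0,0,0,0,0]}' 90 >/dev/null
python3 -c "
from ins import *
st(); rodw()"
python3 -m creep '{"hand":[0,0,0,0,0],"delta_pos":[[0.001,0,0.0005],[0.001,0,0.0005],[0,0,0],[0,0,0],[0,0,0]],"turn":[0,0,0,0,0]}'>/dev/null
python3 - <<'E'
from ins import *
st(); rodw()
w=cam('wrist');save(w,'w12')
cv2.imwrite('pics/w12c.png',cv2.resize(w['pixels'][130:230,220:345,::-1],None,fx=6,fy=6,interpolation=cv2.INTER_CUBIC))
E
```

```text
t 25.78 p [ 0.5614 -0.1681  0.1917] j [-0.503  0.089 -0.357  0.825  0.138 -0.428] F [0.5 0.1 0.1] T [0.03 0.28 0.03] gap 0.0131
 x [-0.945   0.0505 -0.3232] az 176.9  z [ 0.3226 -0.02   -0.9463] lean 18.9 leanaz -3.5
tip [ 0.4316 -0.1604  0.0946] dir elev -39.65 az 176.79 tip along axis -0.1271 lateral [-0.0011 -0.0006  0.0013] collar along -0.0021 colLat [-0.0007 -0.0008  0.0007]
t 26.2 p [ 0.5611 -0.1682  0.1915] j [-0.504  0.087 -0.36   0.821  0.14  -0.429] F [2.4 1.2 4. ] T [ 0.27 -0.47  0.14] gap 0.0128
 x [-0.9442  0.0499 -0.3255] az 177.0  z [ 0.3249 -0.0203 -0.9455] lean 19.0 leanaz -3.6
tip [ 0.4316 -0.1605  0.0941] dir elev -39.79 az 176.84 tip along axis -0.1275 lateral [-0.0009 -0.0008  0.001 ] collar along -0.0025 colLat [-0.0006 -0.0009  0.0007]
```

View pics/w12c.png

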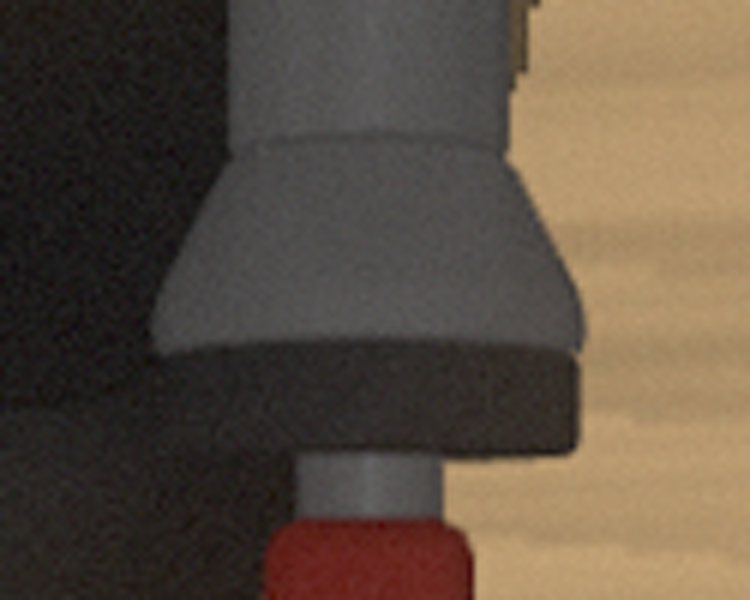

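The collar is on the rim: motion has stopped and the force has risen. One more firm millimetre, then draw it out.

```bash

python3 -m creep '{"hand":[0,0,0,0,0],"delta_pos":[[0.001,0,0.0005],[0.001,0,0.0005],[0,0,0],[0,0,0],[0,0,0]],"turn":[0,0,0,0,0]}' >/dev/null
python3 - <<'E'
from ins import *
st(); rodw()
E
python3 -m creep '{"hand":[0,0,0,0,0],"delta_pos":[[-0.003,0,-0.0012],[-0.004,0,-0.0015],[-0.008,0,-0.003],[-0.008,0,-0.003],[-0.008,0,-0.003]],"turn":[0,0,0,0,0]}' >/dev/null
python3 - <<'E'
from ins import *
st(); rodw()
E
python3 -m creep '{"hand":[0,0,0,0,0],"delta_pos":[[-0.011,0,-0.004],[-0.011,0,-0.004],[-0.011,0,-0.004],[-0.011,0,-0.004],[-0.011,0,-0.004]],"turn":[0,0,0,0,0]}' >/dev/null
python3 - <<'E'
from ins import *
st(); rodw()
E
```

```text
t 26.67 p [ 0.5612 -0.1682  0.1915] j [-0.505  0.085 -0.364  0.817  0.141 -0.431] F [4.4 3.5 6.7] T [ 0.54 -1.02  0.12] gap 0.0135
 x [-0.9432  0.0491 -0.3285] az 177.0  z [ 0.3279 -0.0205 -0.9445] lean 19.2 leanaz -3.6
tip [ 0.432  -0.1607  0.0937] dir elev -39.97 az 176.89 tip along axis -0.1274 lateral [-0.0005 -0.001   0.0006] collar along -0.0024 colLat [-0.0005 -0.001   0.0006]
t 27.08 p [ 0.5793 -0.1691  0.2057] j [-0.487  0.115 -0.292  0.864  0.133 -0.413] F [-1.  -0.3 -1.7] T [-0.03  0.33 -0.02] gap 0.0132
 x [-0.9455  0.0509 -0.3217] az 176.9  z [ 0.3211 -0.0197 -0.9468] lean 18.8 leanaz -3.5
tip [ 0.4494 -0.1612  0.1088] dir elev -39.56 az 176.76 tip along axis -0.1044 lateral [-0.0008 -0.0006  0.0009] collar along 0.0206 colLat [-0.0002 -0.0008  0.0002]
t 27.5 p [ 0.6163 -0.1711  0.2356] j [-0.458  0.168 -0.155  0.943  0.125 -0.385] F [ 0.3  0.4 -0.6] T [ 0.02  0.29 -0.01] gap 0.0137
 x [-0.9452  0.0505 -0.3225] az 176.9  z [ 0.3219 -0.02   -0.9465] lean 18.8 leanaz -3.5
tip [ 0.4865 -0.1633  0.1386] dir elev -39.61 az 176.79 tip along axis -0.0568 lateral [-0.0001 -0.0006  0.0001] collar along 0.0682 colLat [ 0.0004 -0.0008 -0.0006]
```

```bash

python3 -m creep '{"hand":[0,0,0,0,0],"delta_pos":[[-0.015,0,-0.0057],[-0.015,0,-0.0057],[-0.016,0,-0.006],[-0.016,0,-0.006],[-0.016,0,-0.006]],"turn":[0,0,0,0,0]}' >/dev/null
python3 - <<'E'
from ins import *
st(); rodw()
E
python3 -m creep '{"hand":[0,0,0,0,0],"delta_pos":[[-0.024,0,-0.009],[-0.024,0,-0.009],[-0.012,0,-0.005],[0,0,0],[0,0,0]],"turn":[0,0,0,0,0]}' >/dev/null
python3 - <<'E'
from ins import *
st(); rodw()
rows([[.66,-.15,.45],[.50,.02,.62],[.40,.10,.69]],-174)
E
```

```text
t 27.92 p [ 0.6678 -0.1737  0.278 ] j [-0.423  0.254  0.057  1.065  0.114 -0.351] F [ 0.1 -0.5 -0.7] T [0.02 0.31 0.02] gap 0.0132
 x [-0.9452  0.0505 -0.3225] az 176.9  z [ 0.3218 -0.02   -0.9466] lean 18.8 leanaz -3.5
tip [ 0.538  -0.1659  0.181 ] dir elev -39.6 az 176.79 tip along axis 0.01 lateral [ 0.0003 -0.0005 -0.0004] collar along 0.135 colLat [ 0.0008 -0.0007 -0.001 ]
t 28.33 p [ 0.7069 -0.1757  0.3103] j [-0.4    0.33   0.238  1.168  0.107 -0.33 ] F [-0.2 -0.3 -2.2] T [ 0.02  0.3  -0.01] gap 0.0132
 x [-0.9452  0.0503 -0.3225] az 177.0  z [ 0.3219 -0.0199 -0.9466] lean 18.8 leanaz -3.5
tip [ 0.577  -0.1679  0.2133] dir elev -39.61 az 176.81 tip along axis 0.0607 lateral [ 0.0006 -0.0004 -0.0007] collar along 0.1857 colLat [ 0.0011 -0.0006 -0.0014]
[[0.0002,0.0071,-0.0462],[-0.0005,0.0071,-0.0462],[-0.0011,0.0071,-0.0462],[-0.0016,0.0069,-0.0462],[0.0069,0.0292,-0.0337]] [-0.994, -0.994, -0.994, -0.994, -0.994] -> [ 0.64  -0.129  0.471]
[[0.0043,0.0296,-0.0338],[0.0017,0.03,-0.0337],[-0.0008,0.0299,-0.0337],[-0.0035,0.0298,-0.0337],[-0.006,0.0294,-0.0337]] [-0.994, -0.994, -0.994, -0.994, -0.994] -> [ 0.54  -0.022  0.578]
[[-0.0085,0.0287,-0.0337],[-0.011,0.0279,-0.0338],[-0.0081,0.0323,-0.0312],[-0.0108,0.0314,-0.0313],[-0.0134,0.0303,-0.0313]] [-0.994, -0.994, -0.994, -0.994, -0.994] -> [0.425 0.08  0.672]
[[-0.0161,0.0291,-0.0312],[0.0,-0.0,-0.0],[0.0,-0.0,-0.0],[0.0,-0.0,-0.0],[0.0,-0.0,-0.0]] [-0.994, -0.994, -0.994, -0.994, -0.994] -> [0.4  0.1  0.69]
[[0.0,-0.0,-0.0],[0.0,-0.0,-0.0],[0.0,-0.0,-0.0],[0.0,-0.0,-0.0],[0.0,-0.0,-0.0]] [-0.994, -0.994, -0.994, -0.994, -0.994] -> [0.4  0.1  0.69]
[[0.0,-0.0,-0.0],[0.0,-0.0,-0.0],[0.0,-0.0,-0.0],[0.0,-0.0,-0.0],[0.0,0.0,-0.0]] [-0.994, -0.994, -0.994, -0.994, -0.994] -> [0.4  0.1  0.69]
[[0.0,0.0,-0.0],[0.0,0.0,-0.0],[0.0,0.0,-0.0],[0.0,0.0,-0.0],[0.0,0.0,-0.0]] [-0.994, -0.994, -0.994, -0.994, -0.994] -> [0.4  0.1  0.69]
```

```bash
python3 - <<'E'
from ins import *
for r,z in [(.68,.45),(.63,.42),(.45,.55),(.41,.64),(.41,.69)]: print(r,z,ik(r,z,1.571-.33))
rows([[.62,-.13,.42],[.45,.05,.55],[.40,.10,.64]],-174)
E
```

```text
0.68 0.45 (array([0.284, 0.521]), np.float64(1.479), np.float64(0.0))
0.63 0.42 (array([0.154, 0.278]), np.float64(1.365), np.float64(0.0))
0.45 0.55 (array([-0.093,  0.367]), np.float64(1.701), np.float64(0.0))
0.41 0.64 (array([-0.017,  0.732]), np.float64(1.989), np.float64(0.0))
0.41 0.69 (array([0.16 , 1.164]), np.float64(2.246), np.float64(0.0))
[[0.0153,0.0127,-0.0415],[0.0142,0.014,-0.0415],[0.0129,0.0151,-0.0414],[0.0115,0.0163,-0.0415],[0.0111,0.0363,-0.0324]] [-0.994, -0.994, -0.994, -0.994, -0.994] -> [ 0.596 -0.104  0.439]
[[0.008,0.0372,-0.0324],[0.0046,0.0377,-0.0324],[0.0014,0.038,-0.0324],[-0.0018,0.038,-0.0323],[-0.0052,0.0376,-0.0324]] [-0.994, -0.994, -0.994, -0.994, -0.994] -> [0.474 0.024 0.531]
[[-0.0084,0.0371,-0.0324],[-0.011,0.0184,-0.0426],[-0.0125,0.0173,-0.0426],[-0.014,0.0162,-0.0427],[-0.0,0.0,0.0]] [-0.994, -0.994, -0.994, -0.994, -0.994] -> [0.4  0.1  0.64]
[[-0.0,0.0,0.0],[-0.0,0.0,0.0],[-0.0,0.0,0.0],[-0.0,0.0,0.0],[-0.0,-0.0,0.0]] [-0.994, -0.994, -0.994, -0.994, -0.994] -> [0.4  0.1  0.64]
[[-0.0,-0.0,0.0],[-0.0,-0.0,0.0],[-0.0,-0.0,0.0],[-0.0,-0.0,0.0],[-0.0,-0.0,0.0]] [-0.994, -0.994, -0.994, -0.994, -0.994] -> [0.4  0.1  0.64]
[[-0.0,-0.0,0.0],[-0.0,-0.0,0.0],[-0.0,-0.0,0.0],[-0.0,-0.0,0.0],[-0.0,-0.0,0.0]] [-0.994, -0.994, -0.994, -0.994, -0.994] -> [0.4  0.1  0.64]
[[-0.0,-0.0,0.0],[-0.0,-0.0,0.0],[-0.0,-0.0,0.0],[-0.0,-0.0,0.0],[-0.0,-0.0,0.0]] [-0.994, -0.994, -0.994, -0.994, -0.994] -> [0.4  0.1  0.64]
```

```bash

python3 -m creep '{"hand":[0,0,0,0,0],"delta_pos":[[0.015,0.013,-0.041],[0.014,0.014,-0.041],[0.013,0.015,-0.041],[0.012,0.016,-0.041],[0.011,0.036,-0.032]],"turn":[0,-1,-1,-1,-1]}' >/dev/null
python3 -m creep '{"hand":[0,0,0,0,0],"delta_pos":[[0.008,0.037,-0.032],[0.005,0.038,-0.032],[0.001,0.038,-0.032],[-0.002,0.038,-0.032],[-0.005,0.038,-0.032]],"turn":[-1,-1,-1,-1,-1]}' >/dev/null
python3 -m creep '{"hand":[0,0,0,0,0],"delta_pos":[[-0.008,0.037,-0.032],[-0.011,0.018,-0.043],[-0.013,0.017,-0.043],[-0.014,0.016,-0.043],[0,0,0]],"turn":[-1,-1,-1,-1,-1]}' >/dev/null
python3 -m creep '{"hand":[0,0,0,0,0],"delta_pos":[[0,0,0],[0,0,0],[0,0,0],[0,0,0],[0,0,0]],"turn":[-1,-1,-1,-1,-1]}' >/dev/null
python3 - <<'E'
from ins import *
st(); rodw()
E
```

```text
t 30.0 p [0.4211 0.113  0.6441] j [ 0.12   0.06   0.826  2.014 -0.059 -1.498] F [ 1.1 -0.5 -0.8] T [0.11 0.41 0.03] gap 0.0131
 x [ 0.0324 -0.999   0.0323] az -88.1  z [ 0.3213 -0.0202 -0.9468] lean 18.8 leanaz -3.6
tip [ 0.4412 -0.0422  0.6015] dir elev -17.87 az -81.45 tip along axis 0.2011 lateral [-0.2427  0.1311  0.2973] collar along 0.2073 colLat [-0.2651  0.249   0.3317]
```

```bash

python3 -m creep '{"hand":[0,0,0,0,0],"delta_pos":[[0,0,0],[0,0,0],[0,0,0],[0,0,0],[0,0,0]],"turn":[-1,-1,-1,-1,-1]}' >/dev/null
python3 -m creep '{"hand":[0,0,0,0,0],"delta_pos":[[0,0,0],[0,0,0],[0,0,0],[0,0,0],[0,0,0]],"turn":[-1,-1,-1,-1,-1]}' >/dev/null
python3 -m creep '{"hand":[0,0,0,0,0],"delta_pos":[[0,0,0],[0,0,0],[0,0,0],[0,0,0],[0,0,0]],"turn":[-1,-1,-1,-1,-1]}' >/dev/null
python3 - <<'E'
from ins import *
st(); rodw()
c=cam('wrist'); save(c,'w13')
from rodfit import rodfit
s=env.get_state(); d,_,_=rodfit(c,s); w=rot(s['orientation']).apply(d); print(w,np.degrees(np.arcsin(w[2])))
p=np.array(s['tcp_pos']); rows([p+[-.0,0,.13]],0,step=.027)
E
```

```text
t 31.25 p [0.421  0.1129 0.644 ] j [ 0.12   0.06   0.826  2.014 -0.059 -2.807] F [ 0.1 -0.  -1.7] T [0.05 0.45 0.01] gap 0.0134
 x [ 0.9226 -0.2191  0.3175] az -13.4  z [ 0.321  -0.0203 -0.9469] lean 18.8 leanaz -3.6
tip [0.5792 0.0771 0.6458] dir elev -2.26 az -12.42 tip along axis 0.3302 lateral [-0.2034  0.2558  0.2586] collar along 0.2389 colLat [-0.2556  0.2789  0.3222]
yfit slope deg 0.53 y@0 -0.0011  z slope deg 21.16 z@0 -0.0131
[[0.055, -0.0005, 0.0082], [0.0651, -0.0005, 0.0121], [0.0751, -0.0004, 0.0159], [0.0849, -0.0004, 0.0198], [0.0949, -0.0001, 0.0236], [0.105, -0.0001, 0.0275], [0.114, -0.0, 0.031]]
[ 0.975178   -0.21659963 -0.04596169] -2.6343388965906063
[[0.0103,-0.0016,-0.0308],[0.0104,-0.0017,-0.0307],[0.0103,-0.0016,-0.0308],[0.0103,-0.0017,-0.0308],[0.0103,-0.0016,-0.0308]] [0.0, 0.0, 0.0, 0.0, 0.0] -> [0.421 0.113 0.774]
```

View pics/w13.png

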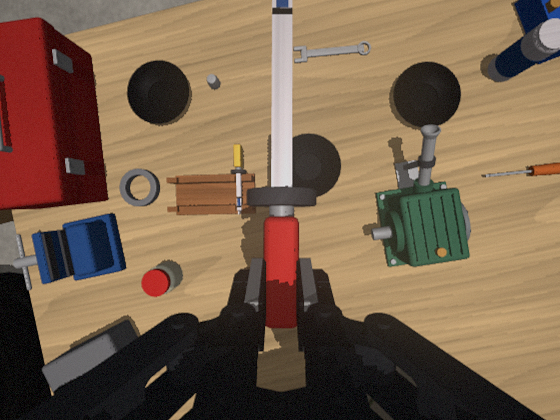

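```bash

python3 -m creep '{"hand":[0,0,0,0,0],"delta_pos":[[0.012,-0.002,-0.038],[0.012,-0.002,-0.038],[0.012,-0.002,-0.038],[0,0,0],[0,0,0]],"turn":[-0.3,-0.3,-0.3,-0.3,-0.3]}' >/dev/null
python3 - <<'E'
from ins import *
st(); rodw()
E
```

```text
t 31.72 p [0.3776 0.1011 0.6928] j [ 0.091  0.197  1.263  2.337 -0.043 -2.942] F [-0.5  0.6 -0.4] T [0.02 0.42 0.01] gap 0.014
 x [ 0.9481 -0.1122  0.2975] az -6.8  z [ 0.2976 -0.0165 -0.9546] lean 17.3 leanaz -3.2
tip [0.5387 0.0819 0.6911] dir elev -3.49 az -6.54 tip along axis 0.3282 lateral [-0.2423  0.2605  0.3052] collar along 0.2376 colLat [-0.297  0.271  0.371]
```

```bash

python3 -m creep '{"hand":[0,0,0,0,0],"delta_pos":[[-0.021,-0.003,-0.042],[-0.021,-0.003,-0.042],[0,0,0],[0,0,0],[0,0,0]],"turn":[0,0,0,0,0]}' >/dev/null
python3 - <<'E'
from ins import *
st(); rodw()
E
```

```text
t 32.13 p [0.3457 0.1143 0.7136] j [ 0.155  0.142  1.263  2.337 -0.065 -2.885] F [ 0.7  0.4 -1.1] T [0.02 0.43 0.02] gap 0.0136
 x [ 0.9297 -0.1108  0.3511] az -6.8  z [ 0.3522 -0.011  -0.9359] lean 20.6 leanaz -1.8
tip [0.5066 0.0957 0.7211] dir elev -0.23 az -6.34 tip along axis 0.3223 lateral [-0.2699  0.274   0.339 ] collar along 0.227 colLat [-0.3213  0.2839  0.4007]
```

```bash
python3 - <<'E'
from ins import *
print(ik(.386,.24,1.571-.36))
rows([[.365,.11,.66],[.374,.0935,.24]],0,step=.036)
E
```

```text
(array([-0.383, -0.638]), np.float64(0.956), np.float64(0.0))
[[-0.0002,0.0023,0.0356],[-0.0002,0.0024,0.0357],[-0.0143,0.0028,0.0413],[-0.0143,0.0029,0.0413],[-0.0143,0.0029,0.0412]] [0.0, 0.0, 0.0, 0.0, 0.0] -> [0.367 0.106 0.555]
[[-0.0143,0.0028,0.0413],[-0.0143,0.0029,0.0413],[-0.0143,0.0029,0.0413],[-0.0143,0.0028,0.0413],[-0.0143,0.0029,0.0413]] [0.0, 0.0, 0.0, 0.0, 0.0] -> [0.371 0.099 0.38 ]
[[-0.0143,0.0029,0.0413],[-0.0143,0.0028,0.0413],[-0.0143,0.0029,0.0413],[-0.0143,0.0029,0.0413],[-0.0,-0.0,-0.0]] [0.0, 0.0, 0.0, 0.0, 0.0] -> [0.374 0.094 0.24 ]
```

```bash

python3 -m creep '{"hand":[0,0,0,0,0],"delta_pos":[[0,0.002,0.036],[0,0.002,0.036],[-0.014,0.003,0.041],[-0.014,0.003,0.041],[-0.014,0.003,0.041]],"turn":[0,0,0,0,0]}' >/dev/null
python3 -m creep '{"hand":[0,0,0,0,0],"delta_pos":[[-0.014,0.003,0.041],[-0.014,0.003,0.041],[-0.014,0.003,0.041],[-0.014,0.003,0.041],[-0.014,0.003,0.041]],"turn":[0,0,0,0,0]}' >/dev/null
python3 -c "
from ins import *
st(); rodw()"
python3 -m creep '{"hand":[0,0,0,0,0],"delta_pos":[[-0.014,0.003,0.041],[-0.014,0.003,0.041],[-0.014,0.003,0.041],[-0.007,0.001,0.02],[0,0,0]],"turn":[0,0,0,0,0]}' >/dev/null
python3 -m creep '{"hand":[0,0,0,0,0],"delta_pos":[[0,0,0],[0,0,0],[0,0,0],[0,0,0],[0,0,0]],"turn":[0,0,0,0,0]}' >/dev/null
python3 - <<'E'
from ins import *
st(); rodw()
for n in ('wrist','top','scene'):
    c=cam(n); save(c,n+'F')
    if n=='wrist':
        from rodfit import rodfit
        s=env.get_state(); d,_,_=rodfit(c,s); w=rot(s['orientation']).apply(d); print(w,np.degrees(np.arcsin(w[2])))
    if n!='wrist':
        for k in ('drip_pan','red_rod_tip'):
            for q in env.pinpoint(n,k)[:3]: print(n,k,round(q['score'],2),np.round(q['location']),px2w(c,*q['location']).round(3))
st()
E
```

```text
t 32.97 p [0.3676 0.0997 0.4068] j [ 0.089 -0.355 -0.211  1.36  -0.043 -2.946] F [-0.1 -0.2 -0.3] T [-0.02  0.39 -0.01] gap 0.0132
 x [ 0.9308 -0.1113  0.3483] az -6.8  z [ 0.3492 -0.0116 -0.937 ] lean 20.5 leanaz -1.9
tip [0.5286 0.081  0.4139] dir elev -0.41 az -6.38 tip along axis 0.1422 lateral [-0.1102  0.2519  0.1474] collar along 0.0472 colLat [-0.1617  0.2618  0.2094]
t 33.8 p [0.372  0.0954 0.2908] j [ 0.071 -0.387 -0.516  1.082 -0.036 -2.965] F [-0.4 -1.  -1.4] T [ 0.02  0.5  -0.02] gap 0.0133
 x [ 0.929  -0.1101  0.3533] az -6.8  z [ 0.3544 -0.0107 -0.935 ] lean 20.8 leanaz -1.7
tip [0.5329 0.0769 0.2987] dir elev -0.1 az -6.3 tip along axis 0.0717 lateral [-0.0519  0.2449  0.0776] collar along -0.0237 colLat [-0.1031  0.2547  0.1392]
yfit slope deg 0.57 y@0 -0.0013  z slope deg 21.14 z@0 -0.0134
[[0.055, -0.0007, 0.0078], [0.0651, -0.0007, 0.0116], [0.0751, -0.0007, 0.0157], [0.085, -0.0004, 0.0195], [0.0949, -0.0004, 0.0232], [0.105, -0.0002, 0.0271], [0.1142, -0.0002, 0.0307]]
[ 0.99324837 -0.11570687 -0.00834193] -0.47796279086695775
top drip_pan 0.96 [221. 278.] [0.525 0.048 0.003]
top drip_pan 0.89 [137. 172.] [0.78  0.363 0.003]
top drip_pan 0.58 [184. 374.] [ 0.631 -0.236  0.004]
top red_rod_tip 0.93 [209. 263.] [0.525 0.077 0.3  ]
scene drip_pan 0.94 [319. 417.] [0.774 0.368 0.002]
scene drip_pan 0.74 [246. 283.] [0.532 0.06  0.003]
scene drip_pan 0.55 [275. 171.] [ 0.627 -0.233  0.002]
scene red_rod_tip 0.61 [158. 296.] [0.138 0.119 0.002]
t 34.15 p [0.3712 0.0954 0.2896] j [ 0.071 -0.387 -0.518  1.081 -0.036 -2.965] F [ 0.4  0.4 -1.4] T [-0.05  0.47 -0.02] gap 0.0131
 x [ 0.9297 -0.1099  0.3516] az -6.7  z [ 0.3526 -0.0109 -0.9357] lean 20.7 leanaz -1.8
```

View pics/sceneF.png

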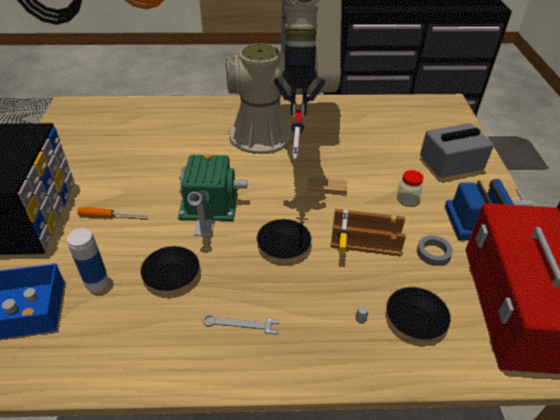

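View pics/topF.png

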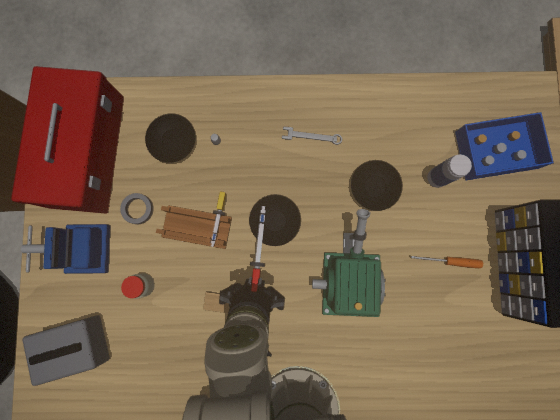

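Final pictures: the rod is level with its tip over the middle pan (top view tip at [209,263], pan centre about [221,275]). The yellow rod and every other item are still where they started. The arm is at rest, so I'm handing in.

```bash
python3 - <<'E'
from ins import *
print(np.abs(env.get_state()['qvel']).max()); print(env.hand_in())
E
```

```text
0.001036997733052076
the job is handed in; nothing more can be done
None
```

The red gauge rod went down the guide tube until its collar stopped on the mouth. I then drew it all the way out and handed the job in at about 34 s with the rod still in the gripper. The hand-in reports no verdict, so what follows is my own last checks.

- **How it was done:** The moves can't tilt the tool directly, so I tilted it by driving the arm against its reach limits, high up and clear of everything. I gripped the rod with the fingers leaning 20.6° towards the tip and inserted it at a 19° lean the other way. Half a turn of the tool afterwards brought the rod back to level, marked side up.
- **Collar stop:** The rod stopped advancing while the commanded position kept moving, and the force rose to about 9 N. The wrist picture shows the collar against the rim.
- **Rod level and still:** The rod tips down 0.1° by arm pose, or 0.5° by wrist-camera depth. It is rolled about 1.6°. Joint speeds were about 0.001 rad/s.
- **Position:** The tip is at about (0.53, 0.077, 0.30) m, 15–20 mm from the centre of the pan nearest the base. The rod is about 0.30 m above the bench.
- **Everything else:** In the final scene and top pictures, the yellow rod and the other items are where they started.

**Disagreements:**
- Collar contact came about 2.5 mm deeper than I had predicted, which fits the calibration and grip-offset error.
- In the final scene picture the tip detector gave a false point on the bench (score 0.61). The top camera's tip point was within 8 mm of the position from arm pose.
- Joint 3 read up to 1.265 rad while held against its limit, where the stated range is 1.26. I took that as rounding, but it could count as passing the range.

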